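# Strip the worn felt rolls from the bench polisher into the dust box

## Task

Take every worn felt roll out of the bench polisher and shut the rolls away in the blue dust box: lift the box's hatch off its seat and slide it back in its channels, flip the cam lever of each loaded station fully open, lower the roll's axle out of its slots and lay the roll in the box. Then slide the hatch back and let it down flat into its seat. The felt is soft, so hold the rolls with a light grip, and leave the pin driver, pliers and tape on the bench alone.

Things in the scene. Friction and masses are not known exactly. Their poses are not given: they have to be found in the camera images.
- polisher: Grey bench polisher, fixed, 390 mm wide (y). Origin on the bench below the axis of the seated rolls; x to its back, y along the rolls, z up. Three stations at y = +120 (0), 0 (1), -120 mm (2), each with aluminium brackets at both ends (inner faces 35 mm either side of its middle, tops at z = 122 mm; the right-hand one double, out to 59 mm, with the cam in it). Bed plate top at z = 14 mm, x = -50 to 81. 50 mm free behind each roll down to z = 45 mm.
- dust_box: Blue steel dust box, fixed, 313 (x) by 272 mm (y), 79 mm high. Origin on the bench below the centre of its mouth; x along the channels, away from the robot. Mouth 132 (x) by 236 mm (y), floor at z = 5 mm, room for three rolls side by side with axles along x. Hatch seat at z = 56 mm, recessed 6 mm, 4 mm play all round. Lips of the side channels at z = 75 to 79 mm, reaching in to y = +-119.5 mm.
- parking (a point): Middle of the dust box's parking deck behind the mouth (dust_box frame x = 145, y = 0, z = 62 mm), where the open hatch lies. Axes as the dust_box's. The hatch must be raised more than 6 mm off its seat (13 mm at most, because of the lips; 9.5 is midway) before it can slide on to the deck along x; end stop 79 mm beyond this point.
- hatch_handle (a point): Centre of the black bar handle on the aluminium hatch: 88 mm long (y), 18 wide (x), 16 high, on two posts; grip it across x. Plate 146 (x) by 252 (y) by 6 mm, 380 g, its underside 33 mm below this point. Seated: x = 0, y = 0, z = 89 mm in the dust_box frame; parked open: x = about 145, z = 95 mm. Axes as the dust_box's.
- roll0_center (a point): Centre of worn felt roll 0, at the start in the left station (may be absent: None). Banded beige felt barrel 38 mm across, 58 long; black hexagon end caps 40 mm across flats, 29 to 33 mm from the middle, stop it rolling; steel axle 10 mm across, 110 long (50 mm to +y, 60 mm to -y of the centre), along its own y; 160 g. Lying down its centre is 20 mm up. The felt is soft: grip it with 20 to 40 N.
- roll1_center (a point): Centre of worn felt roll 1, at the start in the middle station (may be absent: None). Banded beige felt barrel 38 mm across, 58 long; black hexagon end caps 40 mm across flats, 29 to 33 mm from the middle, stop it rolling; steel axle 10 mm across, 110 long (50 mm to +y, 60 mm to -y of the centre), along its own y; 160 g. Lying down its centre is 20 mm up. The felt is soft: grip it with 20 to 40 N.
- roll2_center (a point): Centre of worn felt roll 2, at the start in the right station (may be absent: None). Banded beige felt barrel 38 mm across, 58 long; black hexagon end caps 40 mm across flats, 29 to 33 mm from the middle, stop it rolling; steel axle 10 mm across, 110 long (50 mm to +y, 60 mm to -y of the centre), along its own y; 160 g. Lying down its centre is 20 mm up. The felt is soft: grip it with 20 to 40 N.
- seat0 (a point): Middle of the left station, on the axis of a seated axle (polisher frame 0, 120, 80 mm; same axes). The axle rests behind a 3.5 mm lip, 7 to 10.5 mm in front of this point. Way out (forward, up in mm from here): (0, 6), (11, 6), then along the middle of the 17 mm wide slot, 45 degrees down and forward, to the mouth (45, -28), then forward to (66, -28) before going up.
- mouth0 (a point): Middle of the left station at the open lower front end of its slots: the axle axis is here when just out (45 mm in front of and 28 mm below point seat0). The slot's hooked upper jaw overhangs to 47 mm in front of the seat; the axle must pass under it and go 20 mm farther forward before it is raised.
- lever0 (a joint): Cam lever of the left station, rad. 0 = closed: points to the front, 30 degrees up, its eccentric holding the axle down in its seat. Swings up and over to the back about an axis along the polisher's y and stays where it is left (friction 0.12 N m, 2 N at the knob). 1.6 = fully open; the axle is free from 1.35 on. Starts at 0 to 0.1.
- lever0_knob (a point): Centre of the red knob of that lever: cylinder 20 mm across, 16 long along the polisher's y, 60 mm from the lever's axis, which passes x = 0, z = 103.4 mm in the polisher frame; knob 58.5 mm to the right (-y) of the station's middle. Its angle above the front horizontal is 0.524 rad + joint value. Grip it along y from above; it may turn between the fingers.
- seat1 (a point): Middle of the middle station, on the axis of a seated axle (polisher frame 0, 0, 80 mm; same axes). The axle rests behind a 3.5 mm lip, 7 to 10.5 mm in front of this point. Way out (forward, up in mm from here): (0, 6), (11, 6), then along the middle of the 17 mm wide slot, 45 degrees down and forward, to the mouth (45, -28), then forward to (66, -28) before going up.
- mouth1 (a point): Middle of the middle station at the open lower front end of its slots: the axle axis is here when just out (45 mm in front of and 28 mm below point seat1). The slot's hooked upper jaw overhangs to 47 mm in front of the seat; the axle must pass under it and go 20 mm farther forward before it is raised.
- lever1 (a joint): Cam lever of the middle station, rad. 0 = closed: points to the front, 30 degrees up, its eccentric holding the axle down in its seat. Swings up and over to the back about an axis along the polisher's y and stays where it is left (friction 0.12 N m, 2 N at the knob). 1.6 = fully open; the axle is free from 1.35 on. Starts at 0 to 0.1.
- lever1_knob (a point): Centre of the red knob of that lever: cylinder 20 mm across, 16 long along the polisher's y, 60 mm from the lever's axis, which passes x = 0, z = 103.4 mm in the polisher frame; knob 58.5 mm to the right (-y) of the station's middle. Its angle above the front horizontal is 0.524 rad + joint value. Grip it along y from above; it may turn between the fingers.
- seat2 (a point): Middle of the right station, on the axis of a seated axle (polisher frame 0, -120, 80 mm; same axes). The axle rests behind a 3.5 mm lip, 7 to 10.5 mm in front of this point. Way out (forward, up in mm from here): (0, 6), (11, 6), then along the middle of the 17 mm wide slot, 45 degrees down and forward, to the mouth (45, -28), then forward to (66, -28) before going up.
- mouth2 (a point): Middle of the right station at the open lower front end of its slots: the axle axis is here when just out (45 mm in front of and 28 mm below point seat2). The slot's hooked upper jaw overhangs to 47 mm in front of the seat; the axle must pass under it and go 20 mm farther forward before it is raised.
- lever2 (a joint): Cam lever of the right station, rad. 0 = closed: points to the front, 30 degrees up, its eccentric holding the axle down in its seat. Swings up and over to the back about an axis along the polisher's y and stays where it is left (friction 0.12 N m, 2 N at the knob). 1.6 = fully open; the axle is free from 1.35 on. Starts at 0 to 0.1.
- lever2_knob (a point): Centre of the red knob of that lever: cylinder 20 mm across, 16 long along the polisher's y, 60 mm from the lever's axis, which passes x = 0, z = 103.4 mm in the polisher frame; knob 58.5 mm to the right (-y) of the station's middle. Its angle above the front horizontal is 0.524 rad + joint value. Grip it along y from above; it may turn between the fingers.
- driver: Bystander: small red and silver pin driver lying on the bench, 112 mm long along its y, 13 mm thick.
- pliers: Bystander: pliers with red handles lying on the bench, 156 mm long along its y, 51 mm wide, 12 mm thick.
- tape: Bystander: roll of tape lying flat, 96 mm across, 24 mm high.

How it is judged:
On the way, in this order (a step that is already met when the one before it is completed fails the run):
1. the hatch has been lifted off its seat and slid at least 120 mm back in its channels (x of hatch_handle in the frame of dust_box above 0.12 m and angle between hatch_handle's own z axis and vertical below 0.2 rad), for 0.2 s.
2. every worn roll lies in the dust box while the hatch is still open (x of roll0_center in the frame of dust_box between -0.066 and 0.066 m and y of roll0_center in the frame of dust_box between -0.11 and 0.11 m and z of each of roll0_center, roll1_center, roll2_center in the frame of dust_box below 0.045 m and x of roll1_center in the frame of dust_box between -0.066 and 0.066 m and y of roll1_center in the frame of dust_box between -0.11 and 0.11 m and x of roll2_center in the frame of dust_box between -0.066 and 0.066 m and y of roll2_center in the frame of dust_box between -0.11 and 0.11 m and x of hatch_handle in the frame of dust_box above 0.1 m), for 0.2 s.
At the end, for the whole second after the job is handed in: Every worn roll lies in the dust box (centre within 66 mm of its origin along x, 110 mm along y, under 45 mm high); the hatch lies flat in its seat (handle within 8 mm of the middle along x, at most 3.5 mm above seated height, tilt under 0.05 rad); all at rest (x of roll0_center in the frame of dust_box between -0.066 and 0.066 m and y of roll0_center in the frame of dust_box between -0.11 and 0.11 m and z of each of roll0_center, roll1_center, roll2_center in the frame of dust_box below 0.045 m and x of roll1_center in the frame of dust_box between -0.066 and 0.066 m and y of roll1_center in the frame of dust_box between -0.11 and 0.11 m and x of roll2_center in the frame of dust_box between -0.066 and 0.066 m and y of roll2_center in the frame of dust_box between -0.11 and 0.11 m and x of hatch_handle in the frame of dust_box between -0.008 and 0.008 m and z of hatch_handle in the frame of dust_box below 0.0925 m and angle between hatch_handle's own z axis and vertical below 0.05 rad and linear speed of each of hatch, roll0, roll1, roll2 below 0.03 m/s); the robot touches nothing.
It fails at once if a roll drawn out of its slots while its cam lever was still down at the front ((distance between roll0_center and seat0 between 0.015 and 0.035 m and distance between roll0_center and lever0_knob below 0.094 m) or (distance between roll1_center and seat1 between 0.015 and 0.035 m and distance between roll1_center and lever1_knob below 0.094 m) or (distance between roll2_center and seat2 between 0.015 and 0.035 m and distance between roll2_center and lever2_knob below 0.094 m)).
It fails at once if a felt roll squeezed with more than 100 N (the fingers together, so about 50 N of grip) (contact force between the fingers and roll0 above 100 N or contact force between the fingers and roll1 above 100 N or contact force between the fingers and roll2 above 100 N).
It fails at once if pin driver, pliers or tape pushed more than 3 cm from where they lay (distance of any of driver, pliers, tape from where it was at the start of the episode above 0.03 m).
Of roll0, roll1, roll2 only 2 to 3 are there at a start; the rules pass over those that are not, and their reading is None.
At some moment in a run one of roll0, roll1, roll2 may be knocked a few centimetres aside while the robot is not near it.
Once in a run the grip may slacken for a moment while it holds something.
It also fails if it takes over 210 s, if anything falls off the work surface, if the arm or the gripper's body presses on something with over 40 N, if the wrist force passes 120 N, or if a joint passes its speed limit or range.

## Robot

A 7-joint arm with a two-finger parallel gripper is mounted at the origin on a cart in front of the work surface, level with it; the furniture and walls round the work are solid. World frame = base frame: x ahead of the robot, y to its left, z up, the work surface at z = 0. Lengths are in m, angles in rad, forces in N, time in s.
With the tool pointing down it reaches from about 0.35 to 0.9 m from the base axis. Payload 7.2 kg.
Tool frame: the origin (TCP) lies between the finger pads; the fingertips stand 8 mm ahead of it and the grasp point (between the pads) lies 11 mm behind it; z points along the fingers, x is the direction in which the jaws open and shut, and the axes are right-handed (so a half turn about z gives the same grasp; the last joint's range is limited). The gripper opens to 85 mm and grips with 20 to 120 N. Pads are 22 mm wide; open, the fingers measure 114 mm over their backs; the gripper's body (76 mm by 85 mm) begins 54 mm behind the grasp point. The pads swing forward as they close: fully open they stand 13 mm farther back than shut.
Start: joints at [-1.266, 0.411, -0.013, 1.596, 0.006, 1.134, -0.082], TCP at [0.228, 0.582, 0.239] pointing down, gripper open.
Joint ranges: [-2.95, 2.95], [-0.29, 1.99], [-1.47, 1.44], [0.14, 2.54], [-1.03, 4.17], [0.13, 1.85], [-2.86, 2.86]. Speed limits (rad/s): [2.39, 2.39, 3.01, 3.01, 3.14, 3.14, 3.14].

## Interface

Orientations are given as [roll, pitch, yaw] about the fixed x, y, z axes, in that order (R = Rz(yaw) Ry(pitch) Rx(roll)).
In Python, from rig import manip gives the robot as it stands.
- The arm moves only by the tool step_arm, never from a script. Its argument "rows" is one flat list of numbers, 7 for each row, row after row: the shift along the world's x, y, z in cm, then the turn, a rotation vector about the world's x, y, z in rad, then the opening, from 0 (shut) to 1 (fully open). A call has 1 to 10 rows; each row is the pose to reach, as a shift and turn from the pose commanded when the call began; what a row does not reach only later rows make up. A row lasts 1/10 s, in which the tool goes at most 50 mm and 8.59 degrees, less where a joint would pass 70% of its speed; a pose out of reach is approached as far as the arm can. A call with a gripper value outside its range is refused whole. The fingers move at their own pace and stop on an object; "newtons" is the grip in N (left out, the last holds). Time passes only in rows, so rows that repeat a pose let the fingers close. It gives the time, the measured TCP pose, the force and the opening at its end, in the units of the state.
- manip.sense(): the state, without advancing time (a new reading comes with each control period).
- manip.camera(name): name is "side" or "top" or "wrist"; returns the picture (384x512x3 uint8, red, green, blue); there is no depth.
- manip.camera_model(name): a dict with "K" (3x3 intrinsics, pixels), "dist_coeffs" ([k1, k2, p1, p2, k3] as OpenCV has them; the pictures are not rectified), "extrinsics" (4x4, takes a point from world to camera coordinates). Camera axes: x right, y up, looking along -z (the intrinsics and any distortion apply to the point x, -y, -z); pixel columns grow to the right and rows downward; lengths in m; the calibration is good to about 2 mm. A picture is of the moment at which its call begins: read the wrist's pose just before it. camera_model takes no time and is no camera call; for the wrist camera it gives the pose at the moment of the call.
- manip.job_done(): hands the job in, once; it reports no verdict.
Trained networks look in the newest picture that a camera, given by its name, has taken for a name from the list of things; names that differ only in an ending like _2 or _b are one class to them, and where a whole thing is asked for, a point or a joint stands for the part that bears it (a point fixed in the world has none). Each returns a list of dicts, best first, with "p" (0 to 1); they miss things now and then, are a little off and sometimes report something else, mostly with a low value. They report only what shows in the picture. A call takes as long as a camera call.
- manip.regions_of(camera, label): "region" (384x512 bool, what is visible of it) and "extent" ([left, top, width, height] in pixels, round what is visible of it).
The state is a dict: "t": time; "joints": joint angles; "joint_vel": joint speeds; "effort": joint torques, N m; "tool_pos": TCP position; "ee_rot": TCP orientation; "ft_force": force on the tool from outside, world axes, zero at the start; "wrist_torque": the same for the moment, N m; "grip_width": opening from 0.0 (shut) to 1.0 (fully open).
Only numpy, scipy, OpenCV 4.12 (cv2) and the standard library are available. Lean on these libraries where they do the work, as an engineer would, in place of code of your own. Each camera call takes 0.05 s, during which the arm holds its last target.

## Working session

There is one attempt and no reset: what is moved stays moved. The work goes in short steps, Python scripts to look and compute and a tool call to move; the robot and the scene stay as the last step left them, time stands still between calls to the robot, and variables do not carry over. Pictures are saved under pics/ and viewed, and the job is handed in when it is done.

Besides the shell and the picture viewer there is one more tool, called after "Request:" as name(argument=value, ...) on one line, values as JSON. step_arm: Moves the arm, as the interface text tells. Its arguments: {"type":"object","properties":{"rows":{"type":"array","items":{"type":"number"}},"newtons":{"type":"number"}},"required":["rows"]}

```bash
ls -la; mkdir -p pics; python3 - <<'E'
from rig import manip
import cv2
s=manip.sense(); print(s)
for n in ["side","top","wrist"]:
    im=manip.camera(n); cv2.imwrite(f"pics/{n}0.png",im[:,:,::-1])
    m=manip.camera_model(n); print(n,m)
E
```

```text
total 12
drwxr-xr-x  3 agent agent 4096 Dec  6 03:48 .
drwxr-xr-x 23 root  root  4096 Dec  6 03:48 ..
drwxr-xr-x  2 agent agent 4096 Dec  6 03:48 pics
{'t': 0.0, 'joints': array([-1.26617605,  0.41192727, -0.01269667,  1.59708461,  0.00558208,
        1.13428743, -0.08220652]), 'joint_vel': array([ 0.00129065,  0.00054335, -0.00030674, -0.00091262, -0.00088899,
        0.0012766 , -0.0002818 ]), 'effort': array([-8.25265761e-04, -6.00611830e+01,  6.81553781e-01, -2.99413723e+01,
        1.38213541e-02,  1.03425936e-02,  2.92239986e-05]), 'tool_pos': array([0.22751191, 0.58158096, 0.23841948]), 'ee_rot': array([3.14148396e+00, 1.66773917e-03, 1.19797262e+00]), 'ft_force': array([-0.35233402, -0.39983851,  0.61880078]), 'wrist_torque': array([-0.02165075,  0.03216878,  0.01883444]), 'grip_width': 0.9984230191360114}
side {'K': array([[411.9843205 ,   0.        , 259.73069283],
       [  0.        , 411.9843205 , 197.88624568],
       [  0.        ,   0.        ,   1.        ]]), 'dist_coeffs': array([-0.12000897,  0.        ,  0.        ,  0.        ,  0.        ]), 'extrinsics': array
[... 656 characters left out ...]
38,  0.98963349, -1.16843727],
       [ 0.        ,  0.        ,  0.        ,  1.        ]])}
wrist {'K': array([[345.14966425,   0.        , 256.57763966],
       [  0.        , 345.14966425, 183.8540345 ],
       [  0.        ,   0.        ,   1.        ]]), 'dist_coeffs': array([0.02568039, 0.        , 0.        , 0.        , 0.        ]), 'extrinsics': array([[ 3.63985989e-01,  9.31404304e-01, -4.70699972e-04,
        -6.24447913e-01],
       [-8.89737979e-01,  3.47553542e-01, -2.95927128e-01,
         3.76744723e-02],
       [-2.75464207e-01,  1.08132128e-01,  9.55210403e-01,
        -3.79266167e-01],
       [ 0.00000000e+00,  0.00000000e+00,  0.00000000e+00,
         1.00000000e+00]])}
```

View pics/top0.png

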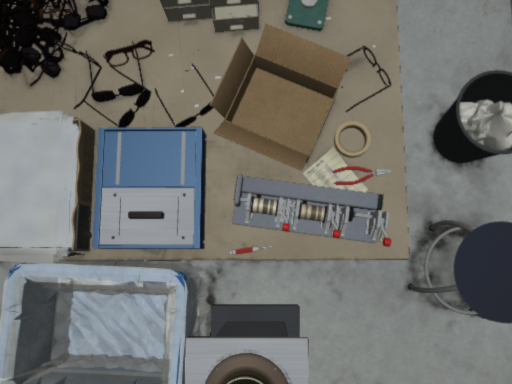

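View pics/side0.png

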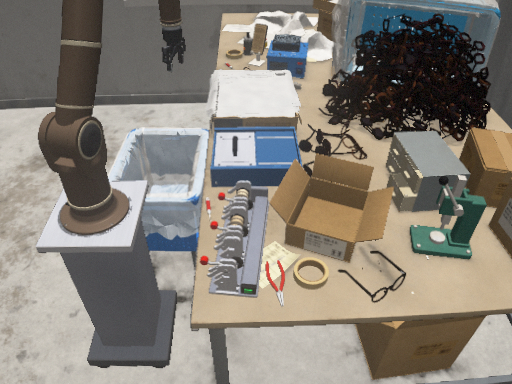

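View pics/wrist0.png

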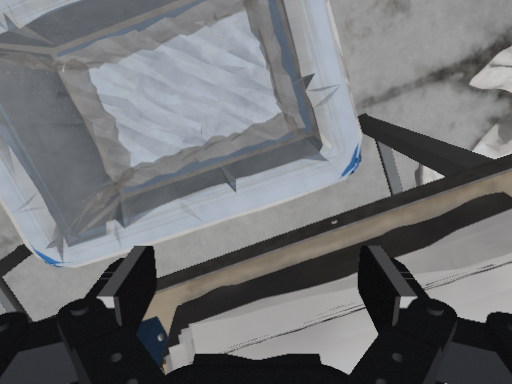

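Top view: the dust box is at (150,188) with its hatch handle at (146,215). The polisher is at (312,210), with felt rolls at about (263,205) and (313,213), knobs at (286,227), (336,234), (387,241), and the right station apparently empty. I'll build helpers and zoom in.

```bash
cat > h.py <<'E'
import numpy as np, cv2, json, os
from rig import manip
FL=np.diag([1.,-1.,-1.])
def model(n): return manip.camera_model(n)
def proj(m,P):
    P=np.atleast_2d(P).astype(float)
    E=m["extrinsics"]; R=FL@E[:3,:3]; t=FL@E[:3,3]
    return cv2.projectPoints(P,cv2.Rodrigues(R)[0],t,m["K"],m["dist_coeffs"])[0].reshape(-1,2)
def ray(m,uv):
    E=m["extrinsics"]; R=FL@E[:3,:3]; t=FL@E[:3,3]
    p=cv2.undistortPoints(np.atleast_2d(uv).astype(float).reshape(-1,1,2),m["K"],m["dist_coeffs"]).reshape(-1,2)
    d=np.c_[p,np.ones(len(p))]@R
    c=-R.T@t
    return c,d/np.linalg.norm(d,axis=1,keepdims=True)
def onz(m,uv,z):
    c,d=ray(m,uv); return c+d*((z-c[2])/d[:,2])[:,None]
def tri(obs):
    A=np.zeros((3,3));b=np.zeros(3)
    for m,uv in obs:
        c,d=ray(m,uv);d=d[0];Q=np.eye(3)-np.outer(d,d);A+=Q;b+=Q@c
    x=np.linalg.solve(A,b)
    return x,[float(np.linalg.norm(proj(m,x)[0]-uv)) for m,uv in obs]
def frame(x,y,yaw,P,z=0):
    P=np.atleast_2d(P);c,s=np.cos(yaw),np.sin(yaw)
    return np.c_[x+c*P[:,0]-s*P[:,1],y+s*P[:,0]+c*P[:,1],P[:,2]+z]
def unframe(x,y,yaw,P):
    P=np.atleast_2d(P);c,s=np.cos(yaw),np.sin(yaw);dx=P[:,0]-x;dy=P[:,1]-y
    return np.c_[c*dx+s*dy,-s*dx+c*dy,P[:,2]]
def crop(im,x0,y0,x1,y1,k,fn):
    c=cv2.resize(im[y0:y1,x0:x1,::-1],None,fx=k,fy=k,interpolation=cv2.INTER_CUBIC); cv2.imwrite(fn,c)
def cen(r):
    ys,xs=np.nonzero(r["region"]); return xs.mean(),ys.mean()
E
python3 - <<'E'
from h import *
im=cv2.imread("pics/top0.png")[:,:,::-1]
crop(im,225,165,400,255,4,"pics/t1.png"); crop(im,85,115,215,260,4,"pics/t2.png")
im=cv2.imread("pics/side0.png")[:,:,::-1]
crop(im,190,170,290,300,4,"pics/s1.png"); 
for lab in ["polisher","dust_box","hatch_handle","roll0_center","lever0_knob","driver","pliers","tape"]:
  for cam in ["top","side"]:
    for r in manip.regions_of(cam,lab)[:4]:
        print(lab,cam,round(r["p"],2),r["extent"],np.round(cen(r),1))
E
```

```text
polisher top 0.97 [229.4, 172.6, 163.7, 76.1] [312.3 209.3]
polisher top 0.25 [228.3, 245.6, 32.0, 11.6] [244.8 250. ]
polisher side 0.61 [199.1, 181.0, 72.6, 115.3] [239.5 243.5]
dust_box top 0.72 [100.3, 186.7, 94.3, 60.8] [146.9 216.2]
dust_box top 0.55 [95.4, 124.5, 109.1, 125.3] [152. 169.]
dust_box side 0.9 [211.1, 126.6, 89.6, 62.3] [259.3 157.3]
hatch_handle top 0.82 [96.9, 187.5, 97.8, 58.9] [146.8 216.2]
hatch_handle side 0.75 [216.9, 134.4, 36.9, 31.1] [234.5 149.1]
roll0_center top 0.78 [250.7, 199.0, 28.7, 15.6] [264.4 205.8]
roll0_center top 0.72 [327.8, 210.3, 11.7, 25.4] [334.5 225.4]
roll0_center top 0.48 [331.8, 165.3, 56.0, 22.4] [359.2 173.9]
roll0_center top 0.35 [292.4, 206.3, 38.0, 16.6] [312.3 212.1]
roll0_center side 0.45 [234.0, 191.0, 15.8, 9.0] [242.1 192.3]
lever0_knob top 0.54 [278.9, 205.6, 7.7, 26.2] [284.8 219. ]
lever0_knob top 0.38 [292.2, 203.2, 37.0, 18.3] [312.1 212. ]
lever0_knob side 0.72 [199.0, 180.4, 72.9, 118.5] [239.3 243.4]
lever0_knob side 0.66 [218.5, 189.8, 15.4, 14.7] [223.9 197. ]
driver top 0.6 [330.3, 212.6, 7.8, 24.2] [334.8 225.9]
driver top 0.56 [227.5, 245.6, 30.4, 11.4] [243.5 250.1]
driver side 0.56 [204.9, 191.3, 8.1, 18.9] [207.6 204.9]
pliers top 0.64 [338.0, 166.0, 51.9, 19.3] [364.4 173.8]
pliers top 0.3 [328.4, 210.6, 12.2, 27.8] [334.7 226.4]
pliers side 0.72 [266.6, 260.2, 20.1, 45.4] [276.6 282.1]
tape top 0.93 [332.7, 121.7, 39.3, 33.8] [352.  138.2]
tape side 0.93 [294.0, 256.0, 36.3, 34.6] [310.1 273.1]
tape side 0.58 [202.4, 179.6, 65.0, 119.0] [239.6 243.7]
tape side 0.49 [206.5, 125.8, 90.7, 61.7] [259.9 157.3]
```

View pics/t1.png

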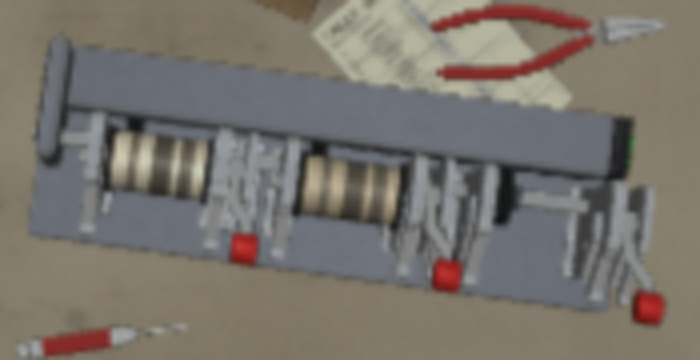

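View pics/t2.png

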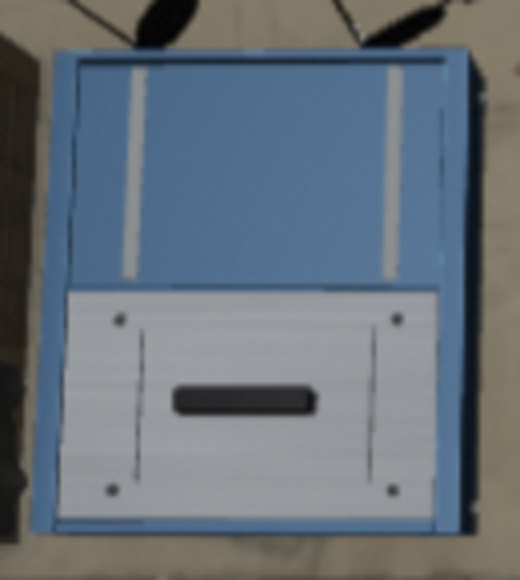

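View pics/s1.png

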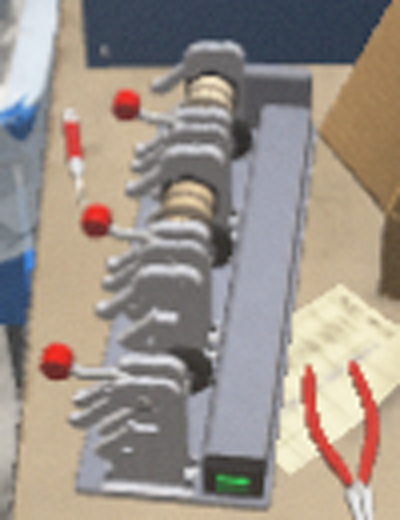

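Station 2 is empty: only the bare drive shaft shows. So the rolls present are 0 and 1. Now I'll measure the knob centroids by colour and fit the polisher and box poses.

```bash
cat > fit1.py <<'E'
from h import *
from scipy.optimize import least_squares
mt,ms=model("top"),model("side")
def reds(fn,x0,y0,x1,y1):
    im=cv2.imread(fn)[:,:,::-1].astype(int)
    m=((im[...,0]>130)&(im[...,1]<60)&(im[...,2]<60)).astype(np.uint8)
    mm=np.zeros_like(m);mm[y0:y1,x0:x1]=m[y0:y1,x0:x1]
    n,l,st,c=cv2.connectedComponentsWithStats(mm)
    return [(c[i],st[i,4]) for i in range(1,n) if st[i,4]>12]
T=reds("pics/top0.png",270,215,400,255);S=reds("pics/side0.png",195,180,232,275)
print(T,S)
T=sorted([c for c,a in T],key=lambda c:c[0]);S=sorted([c for c,a in S],key=lambda c:c[1])
K=[]
for a,b in zip(T,S):
    x,e=tri([(mt,a),(ms,b)]);K.append(x);print(np.round(x,4),np.round(e,2))
K=np.array(K)
def pk(p):
    out=[]
    for i,yy in enumerate([.12,0,-.12]):
        a=.524+p[3+i]; out.append([-.06*np.cos(a),yy-.0585,.1034+.06*np.sin(a)])
    return frame(p[0],p[1],p[2],np.array(out))
def f(p):
    P=pk(p); return np.r_[(proj(mt,P)-T).ravel(),(proj(ms,P)-S).ravel(),(p[3:]-.05)*20]
r=least_squares(f,[.45,-.15,-.1,0.05,.05,.05]);print(r.x,np.round(r.fun,2))
E
python3 fit1.py
```

```text
[(array([285.54545455, 226.42424242]), np.int32(33)), (array([336.5, 233. ]), np.int32(34)), (array([387.3       , 241.26666667]), np.int32(30))] [(array([221.11764706, 194.70588235]), np.int32(17)), (array([213.72727273, 223.77272727]), np.int32(22)), (array([204.11538462, 258.76923077]), np.int32(26))]
[ 0.4278 -0.1023  0.1439] [0.02 0.02]
[ 0.4117 -0.2216  0.1443] [0.02 0.02]
[ 0.3924 -0.3401  0.1411] [0.23 0.22]
[ 0.46757967 -0.16975288 -0.14660726  0.09113835  0.10941936  0.07792692] [-0.33  0.02 -0.79  0.32 -0.88 -0.23  0.19  1.44 -0.06  1.19 -0.01  0.7
  0.82  1.19  0.56]
```

```bash
cat > fit2.py <<'E'
from h import *
from scipy.optimize import least_squares
mt,ms=model("top"),model("side")
c2=lambda u,v:((u+.5)/4-.5+85,(v+.5)/4-.5+115)
im=cv2.imread("pics/top0.png");ims=cv2.imread("pics/side0.png")
def dark(im,x0,y0,x1,y1):
    g=im.max(axis=2);m=np.zeros(g.shape,np.uint8);m[y0:y1,x0:x1]=(g[y0:y1,x0:x1]<70)
    n,l,st,c=cv2.connectedComponentsWithStats(m);i=1+np.argmax(st[1:,4]);print(c[i],st[i]);ys,xs=np.nonzero(l==i)
    return c[i]
h=dark(im,122,205,172,225); hs=dark(ims,228,134,245,162)
x,e=tri([(mt,h),(ms,hs)]);print("handle tri",x,e)
# features: (box-frame pt, px)
F=[((0,0,.097),h)]
uv=[c2(57,52),c2(468,48),c2(460,532),c2(32,532)]
def f(p):
    x,y,yaw,fx=p
    P=frame(x,y,yaw,[(0,0,.097),(fx+.313,.136,.079),(fx+.313,-.136,.079),(fx,-.136,.079),(fx,.136,.079),(.073,-.1195,.062)])
    r=proj(mt,P)-np.array([h]+uv+[c2(438,291)]); r[5,0]=0;r[0]*=2
    return np.r_[r.ravel(),proj(ms,frame(x,y,yaw,[(0,0,.094)]))[0]-hs]
r=least_squares(f,[.47,.24,-.02,-.086]);print(r.x,np.round(r.fun,1))
E
python3 fit2.py
```

```text
[145.86307054 214.97510373] [129 212  35   7 241]
[234.82051282 147.53846154] [233 140   4  16  39]
handle tri [0.46377083 0.25049736 0.07058066] [0.01893161482239516, 0.013287711944448954]
[ 4.61727705e-01  2.43622307e-01 -1.68331277e-04 -8.15813389e-02] [-0.2 -0.4 -0.2 -0.2  0.8 -0.3  1.1  0.1  0.4  0.4  0.   0.3 -0.7 -4.4]
```

```bash
cat > ov.py <<'E'
from h import *
B=(0.4617,0.2436,0.0); Q=(.4676,-.1698,-.1466)
def lines(pts): return pts
def draw(im,m,x0,y0,x1,y1,k,fn,B=B,Q=Q,knob=(.09,.1,.08)):
    c=cv2.resize(im[y0:y1,x0:x1],None,fx=k,fy=k,interpolation=cv2.INTER_CUBIC)
    def pl(fr,P,col,closed=True):
        uv=proj(m,frame(*fr,np.array(P,float)/1000)); uv=((uv+.5-[x0,y0])*k-.5).round().astype(np.int32)
        cv2.polylines(c,[uv.reshape(-1,1,2)],closed,col,1,cv2.LINE_AA)
    pl(B,[(-9,-44,97),(9,-44,97),(9,44,97),(-9,44,97)],(0,255,255))
    pl(B,[(-9,-44,81),(9,-44,81),(9,44,81),(-9,44,81)],(0,255,0))
    pl(B,[(-86,-136,79),(227,-136,79),(227,136,79),(-86,136,79)],(0,0,255))
    pl(B,[(-73,-119.5,62),(73,-119.5,62),(73,119.5,62),(-73,119.5,62)],(255,0,255))
    pl(Q,[(-50,-195,14),(81,-195,14),(81,195,14),(-50,195,14)],(0,255,255))
    for i,s in enumerate((120,0,-120)):
        pl(Q,[(0,s-60,80),(0,s+50,80)],(0,255,0),False)
        pl(Q,[(-19,s-29,80),(19,s-29,80),(19,s+29,80),(-19,s+29,80)],(255,0,255))
        a=.524+knob[i];kx,kz=-60*np.cos(a),103.4+60*np.sin(a)
        pl(Q,[(0,s-50,103.4),(kx,s-50.5,kz),(kx,s-66.5,kz)],(255,255,0),False)
        pl(Q,[(0,s-35,122),(0,s-59,122)],(0,128,255),False)
    cv2.imwrite(fn,c)
if __name__=="__main__":
    draw(cv2.imread("pics/top0.png"),model("top"),85,115,400,260,2.5,"pics/o1.png")
    draw(cv2.imread("pics/side0.png"),model("side"),190,115,310,305,3,"pics/o2.png")
E
python3 ov.py
```

```text
(no output)
```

View pics/o1.png

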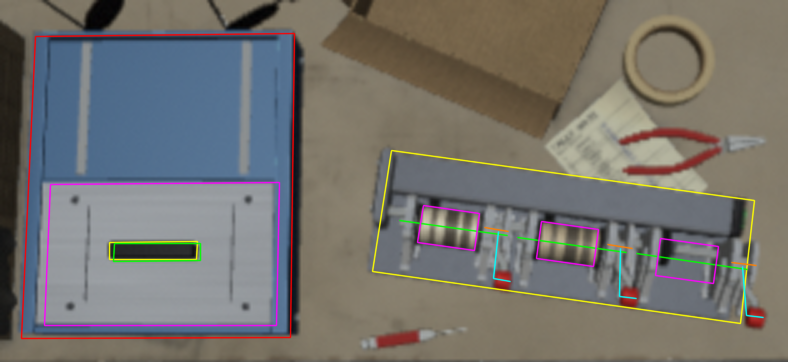

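View pics/o2.png

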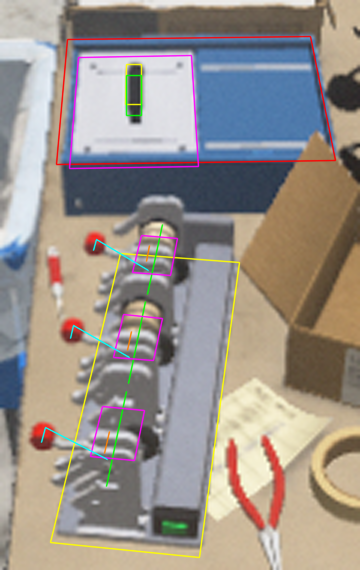

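Request:
step_arm(rows=[2.3,-3.8,0.8,0,0,-0.12,1,4.6,-7.6,1.6,0,0,-0.24,1,7,-11.4,2.4,0,0,-0.36,1,9.3,-15.2,3.2,0,0,-0.48,1,11.6,-19,4,0,0,-0.6,1,14,-22.8,4.8,0,0,-0.72,1,16.3,-26.7,5.6,0,0,-0.84,1,18.6,-30.5,6.4,0,0,-0.96,1,21,-34.3,7.2,0,0,-1.08,1,23.3,-38.2,8,0,0,-1.198,1])

```text
t: 1.95
tool_pos: [0.4614, 0.1985, 0.32]
ee_rot: [-3.141, -0.001, -0.005]
ft_force: [1.0, 0.2, 0.2]
grip_width: 0.999
```

```bash
python3 - <<'E'
from h import *
m=model("wrist"); im=manip.camera("wrist"); cv2.imwrite("pics/w1.png",im[:,:,::-1])
np.save("w1.npy",m,allow_pickle=True)
print(manip.sense()["tool_pos"], proj(m,[[.4614,.1985,.09]]), -m["extrinsics"][:3,:3].T@m["extrinsics"][:3,3])
from ov import *
draw(im[:,:,::-1].copy(),m,0,0,512,384,1.5,"pics/ow1.png")
E
```

```text
[0.46562022 0.19071602 0.32165042] [[257.2420772  151.08772292]] [0.46087354 0.27415    0.45455136]
```

View pics/ow1.png

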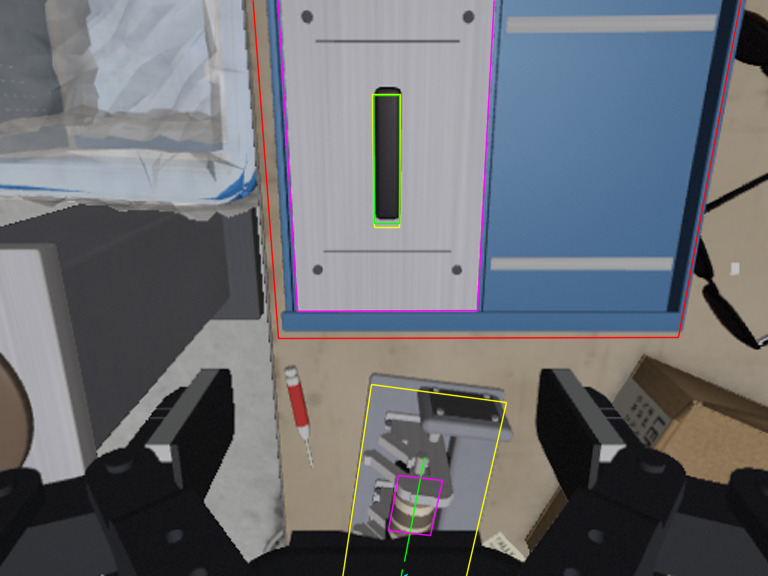

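Request:
step_arm(rows=[0,0,0,0,0,0,1,0,0,0,0,0,0,1,0,0,0,0,0,0,1])

```text
t: 2.3
tool_pos: [0.4599, 0.2014, 0.319]
ee_rot: [-3.141, 0.001, 0.003]
ft_force: [0.2, 0.1, 1.0]
grip_width: 1.001
```

```bash
cat > snap.py <<'E'
import sys,pickle
from h import *
def snap(name,cam="wrist"):
    m=model(cam); im=manip.camera(cam); cv2.imwrite(f"pics/{name}.png",im[:,:,::-1])
    pickle.dump(m,open(f"pics/{name}.pkl","wb")); return m,im
def load(name): return pickle.load(open(f"pics/{name}.pkl","rb")),cv2.imread(f"pics/{name}.png")
if __name__=="__main__":
    m,im=snap(sys.argv[1],*(sys.argv[2:3])); s=manip.sense()
    print(s["t"],np.round(s["tool_pos"],4),np.round(s["ee_rot"],3),np.round(s["ft_force"],1),round(s["grip_width"],3))
E
python3 snap.py w2; python3 - <<'E'
from snap import *;from ov import draw
m,im=load("w2"); draw(im,m,0,0,512,384,1.5,"pics/ow2.png")
E
```

```text
2.35 [0.4599 0.2014 0.319 ] [3.142e+00 1.000e-03 3.000e-03] [ 0.2  0.4 -0.3] 0.998
```

View pics/ow2.png

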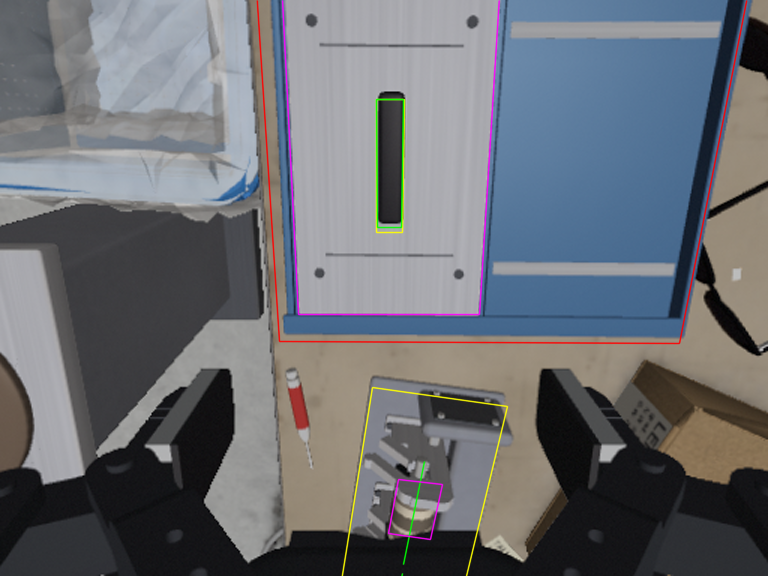

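Request:
step_arm(rows=[0.1,2.4,-4,0,0,0,1,0.2,4.7,-8,0,0,0,1,0.2,4.7,-12,0,0,0,1,0.2,4.7,-16,0,0,0,1,0.2,4.7,-19,0,0,0,1,0.2,4.7,-21.5,0,0,0,1,0.2,4.7,-23.6,0,0,0,1,0.2,4.7,-23.6,0,0,0,1,0.2,4.7,-23.6,0,0,0,1])

```text
t: 3.25
tool_pos: [0.4623, 0.2477, 0.0833]
ee_rot: [3.141, 0.001, 0.001]
ft_force: [0.9, 0.5, 0.1]
grip_width: 1.004
```

```bash
python3 snap.py w3; python3 snap.py s3 side
```

```text
3.3 [0.4628 0.2478 0.084 ] [-3.141e+00 -1.000e-03  1.000e-03] [-0.3 -0.2 -0.3] 0.999
3.35 [0.4631 0.2478 0.0844] [-3.141e+00 -1.000e-03  1.000e-03] [-0.6  0.1  0.1] 1.001
```

View pics/w3.png

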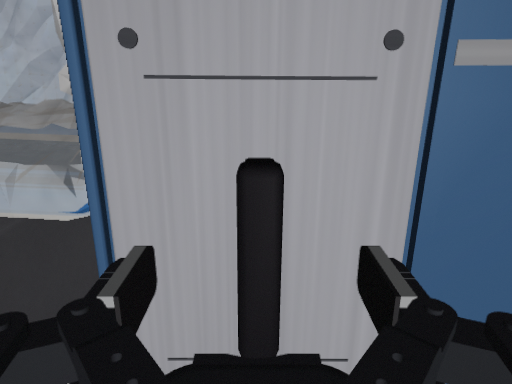

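The handle bar (column ~260, rows 160–355) sits centred between the pads. I'll close on it.

Request:
step_arm(rows=[0,0,0,0,0,0,0,0,0,0,0,0,0,0,0,0,0,0,0,0,0,0,0,0,0,0,0,0,0,0,0,0,0,0,0,0,0,0,0,0,0,0], newtons=70)

```text
t: 3.95
tool_pos: [0.4629, 0.2471, 0.0837]
ee_rot: [-3.141, -0.0, -0.0]
ft_force: [-1.2, -1.3, 5.7]
grip_width: 0.193
```

```bash
python3 snap.py w4
```

```text
4.0 [0.4629 0.2471 0.0837] [-3.141 -0.    -0.   ] [-1.4 -0.4  5.5] 0.194
```

View pics/w4.png

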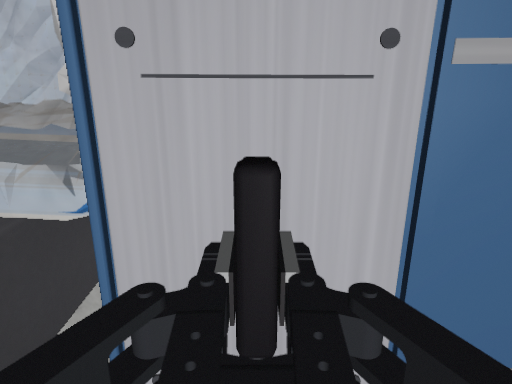

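Request:
step_arm(rows=[0,0,0.3,0,0,0,0,0,0,0.6,0,0,0,0,0,0,0.95,0,0,0,0,0,0,0.95,0,0,0,0,0,0,0.95,0,0,0,0])

```text
t: 4.5
tool_pos: [0.4626, 0.2471, 0.0928]
ee_rot: [-3.142, -0.0, 0.0]
ft_force: [0.2, -1.4, -3.4]
grip_width: 0.196
```

Request:
step_arm(rows=[0.5,0,0,0,0,0,0,1.5,0,0,0,0,0,0,2.5,0,0,0,0,0,0,3.5,0,0,0,0,0,0,4.5,0,0,0,0,0,0,4.5,0,0,0,0,0,0])

```text
t: 5.1
tool_pos: [0.5096, 0.2467, 0.0928]
ee_rot: [3.141, -0.001, -0.001]
ft_force: [0.1, -0.2, -3.2]
grip_width: 0.196
```

Request:
step_arm(rows=[1,0,0,0,0,0,0,2.5,0,0,0,0,0,0,4,0,0,0,0,0,0,5.5,0,0,0,0,0,0,7,0,0,0,0,0,0,8.5,0,0,0,0,0,0,9.5,0,0,0,0,0,0,10,0,0,0,0,0,0,10,0,0,0,0,0,0])

```text
t: 6.0
tool_pos: [0.6079, 0.2468, 0.0926]
ee_rot: [3.141, 0.0, -0.0]
ft_force: [0.8, 0.3, -3.1]
grip_width: 0.195
```

```bash
python3 snap.py w5
```

```text
6.05 [0.6073 0.247  0.0925] [ 3.141e+00  1.000e-03 -0.000e+00] [ 0.5 -0.3 -3. ] 0.196
```

View pics/w5.png

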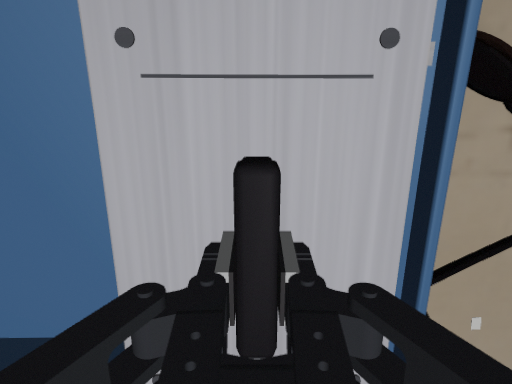

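Request:
step_arm(rows=[0,0,-0.15,0,0,0,0,0,0,-0.35,0,0,0,0,0,0,-0.35,0,0,0,0,0,0,-0.35,0,0,0,1,0,0,-0.35,0,0,0,1,0,0,-0.35,0,0,0,1,0,0,-0.35,0,0,0,1,0,0,-0.35,0,0,0,1,0,0,4,0,0,0,1,0,0,8,0,0,0,1])

```text
t: 7.05
tool_pos: [0.607, 0.2467, 0.1728]
ee_rot: [3.14, 0.002, -0.0]
ft_force: [1.5, -0.7, -0.1]
grip_width: 0.999
```

Request:
step_arm(rows=[-2,-2,4,0,0,0.14,1,-4,-6,7,0,0,0.28,1,-6,-10,10,0,0,0.42,1,-8,-14,12,0,0,0.56,1,-10,-18,14,0,0,0.7,1,-12,-22,15,0,0,0.84,1,-14,-26,15.5,0,0,0.98,1,-16,-30,15.5,0,0,1.12,1,-18,-34,15.5,0,0,1.26,1,-18.7,-37,15.5,0,0,1.4,1])

```text
t: 8.05
tool_pos: [0.4186, -0.1255, 0.3283]
ee_rot: [3.141, -0.001, 1.403]
ft_force: [0.7, -0.4, 0.2]
grip_width: 1.001
```

Request:
step_arm(rows=[0,-2,0,0,0,0.02,1,0,-4.5,0,0,0,0.02,1,0,-4.5,0,0,0,0.02,1,0,-4.5,0,0,0,0.02,1,0,-4.5,0,0,0,0.02,1])

```text
t: 8.55
tool_pos: [0.4207, -0.167, 0.3277]
ee_rot: [-3.141, -0.0, 1.421]
ft_force: [0.6, 0.9, -0.4]
grip_width: 0.999
```

```bash
python3 snap.py w6;  python3 - <<'E'
from snap import *;from ov import draw
m,im=load("w6"); draw(im,m,0,0,512,384,1.5,"pics/ow6.png",B=(.462,.248,0))
E
```

```text
8.6 [ 0.4208 -0.1669  0.3277] [-3.141 -0.     1.422] [ 0.2  0.5 -0.3] 1.002
```

View pics/ow6.png

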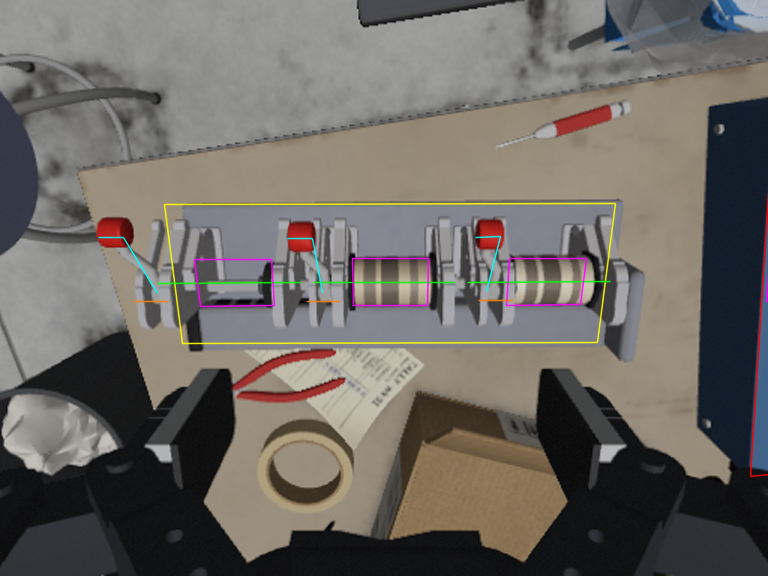

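Clear view: knob centres are at about (490,235), (301,236), (114,233) in the 1.5× picture, and the roll felt at (391,281) and (548,279) matches the overlay. Now a refit using this view.

```bash
cat > fit3.py <<'E'
from snap import *
from scipy.optimize import least_squares
m,im=load("w6"); im=im[:,:,::-1].astype(int)
msk=((im[...,0]>90)&(im[...,1]<70)&(im[...,2]<70)&(im[...,0]>2.2*im[...,1])).astype(np.uint8); msk[180:]=0
n,l,st,c=cv2.connectedComponentsWithStats(msk)
kn=[(c[i],st[i]) for i in range(1,n) if st[i,4]>100 and c[i][1]>135]
kn.sort(key=lambda a:-a[0][0])
for k in kn: print(k)
uv=np.array([[s[0]+s[2]/2-.5,s[1]+s[3]/2-.5] for c_,s in kn])
# felt extents along row ~187 : felt color saturation
def cyl(p,i,yy):
    a=.524+p[3+i];cx,cz=-.06*np.cos(a),.1034+.06*np.sin(a)
    t=np.linspace(0,2*np.pi,24);P=[]
    for dy in(-.0665,-.0505):
        P+= [(cx+.01*np.cos(u),yy+dy,cz+.01*np.sin(u)) for u in t]
    q=proj(m,frame(*p[:3],np.array(P))); return (q.min(0)+q.max(0))/2
felt=np.array([[352,430,510,585]])/1.5
def f(p):
    r=[cyl(p,i,yy)-uv[i] for i,yy in enumerate((.12,0,-.12))]
    # roll ends: felt at y=+-.029, top of barrel z~.099 at x where seen
    return np.r_[np.array(r).ravel(),(np.array(p[3:])-.05)*10]
r=least_squares(f,[.4676,-.1698,-.1466,.05,.05,.05]);print(np.round(r.x,4),np.round(r.fun,2))
P=frame(*r.x[:3],np.array([(0,.029,.099),(0,-.029,.099),(0,.149,.099),(0,.091,.099)]));print(proj(m,P)*1.5)
for i,yy in enumerate((.12,0)):
    a=.524+r.x[3+i]; print("knob",i,np.round(frame(*r.x[:3],np.array([(-.06*np.cos(a),yy-.0585,.1034+.06*np.sin(a))])),4))
E
python3 fit3.py
python3 - <<'E'
from snap import *
m,im=load("w6"); crop(im[:,:,::-1],180,120,430,240,3,"pics/c6.png")
E
```

```text
(array([327.08503401, 156.04761905]), array([319, 147,  17,  20, 294], dtype=int32))
(array([200.13271605, 157.70061728]), array([192, 148,  18,  20, 324], dtype=int32))
(array([ 73.87833828, 154.884273  ]), array([ 64, 145,  21,  20, 337], dtype=int32))
[ 0.4667 -0.1686 -0.1593  0.0761  0.1191  0.0872] [-0.46  0.02  0.23 -0.11  0.22  0.02  0.26  0.69  0.37]
[[430.67688741 288.5204573 ]
 [352.28927231 287.82647818]
 [593.37197248 290.00674939]
 [514.54824848 289.27900264]]
knob 0 [[ 0.4276 -0.1     0.1373]]
knob 1 [[ 0.41   -0.2187  0.1394]]
```

View pics/c6.png

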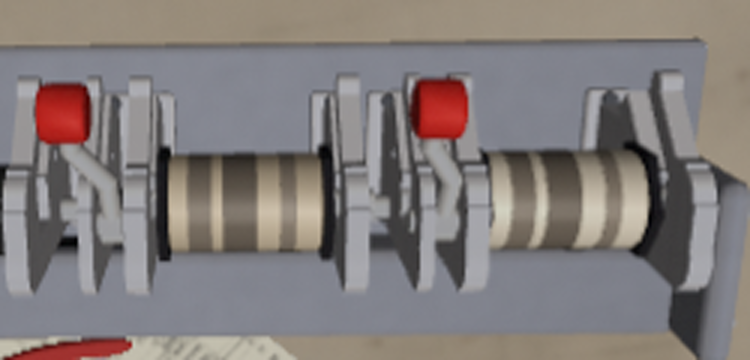

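Request:
step_arm(rows=[-0.5,-2.5,-4,0,0,-0.01,1,-1.1,-5.2,-8,0,0,-0.01,1,-1.1,-5.2,-12,0,0,-0.01,1,-1.1,-5.2,-15,0,0,-0.01,1,-1.1,-5.2,-17.5,0,0,-0.01,1,-1.1,-5.2,-19.2,0,0,-0.01,1,-1.1,-5.2,-19.2,0,0,-0.01,1,-1.1,-5.2,-19.2,0,0,-0.01,1])

```text
t: 9.4
tool_pos: [0.4099, -0.2195, 0.1361]
ee_rot: [-3.141, -0.0, 1.411]
ft_force: [0.4, -0.2, -0.5]
grip_width: 0.998
```

```bash
python3 snap.py w7
```

```text
9.45 [ 0.4103 -0.2198  0.1366] [3.141 0.    1.411] [-0.6 -0.7  0.5] 1.0
```

View pics/w7.png

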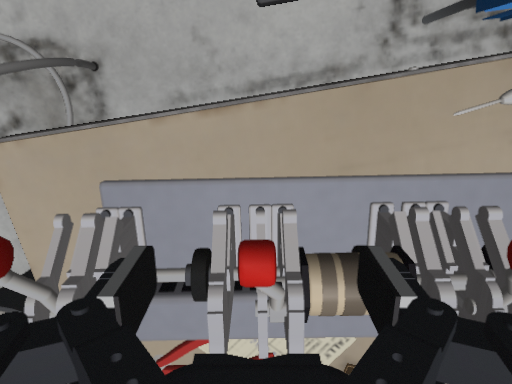

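The knob (257,262) is centred between the fingers. Closing lightly.

Request:
step_arm(rows=[0,0,0,0,0,0,0,0,0,0,0,0,0,0,0,0,0,0,0,0,0,0,0,0,0,0,0,0,0,0,0,0,0,0,0,0,0,0,0,0,0,0], newtons=30)

```text
t: 10.05
tool_pos: [0.4097, -0.2195, 0.1359]
ee_rot: [-3.141, -0.001, 1.411]
ft_force: [-1.7, 2.6, 4.5]
grip_width: 0.178
```

```bash
python3 snap.py w8; python3 - <<'E'
from h import *
p0=manip.sense()["tool_pos"]; th=.159; r=.06
a0=.524+.119
for a in np.linspace(a0,.524+1.57,11):
    dx=r*(np.cos(a0)-np.cos(a));dz=r*(np.sin(a)-np.sin(a0))
    print(np.round([100*dx*np.cos(th),-100*dx*np.sin(th),100*dz],2))
E
```

```text
10.1 [ 0.4096 -0.2195  0.1359] [-3.141e+00 -1.000e-03  1.411e+00] [-1.8  2.7  4.3] 0.176
[ 0. -0.  0.]
[ 0.56 -0.09  0.66]
[ 1.21 -0.19  1.22]
[ 1.94 -0.31  1.69]
[ 2.72 -0.44  2.04]
[ 3.55 -0.57  2.28]
[ 4.4  -0.71  2.39]
[ 5.26 -0.84  2.38]
[ 6.11 -0.98  2.24]
[ 6.93 -1.11  1.98]
[ 7.7  -1.23  1.6 ]
```

View pics/w8.png

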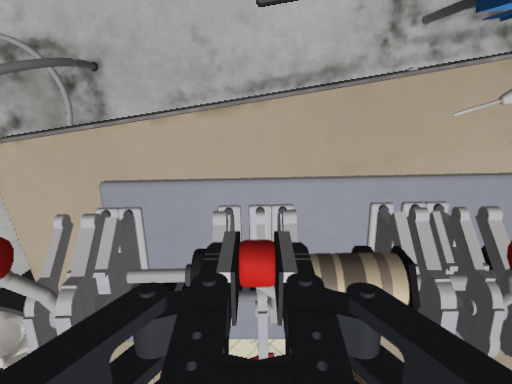

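Request:
step_arm(rows=[0.56,-0.09,0.66,0,0,0,0,1.21,-0.19,1.22,0,0,0,0,1.94,-0.31,1.69,0,0,0,0,2.72,-0.44,2.04,0,0,0,0,3.55,-0.57,2.28,0,0,0,0,3.55,-0.57,2.28,0,0,0,0])

```text
t: 10.7
tool_pos: [0.4459, -0.2249, 0.159]
ee_rot: [-3.14, -0.001, 1.411]
ft_force: [-2.2, 5.8, 2.0]
grip_width: 0.18
```

Request:
step_arm(rows=[0.85,-0.14,0.11,0,0,0,0,1.71,-0.27,0.1,0,0,0,0,2.56,-0.41,-0.04,0,0,0,0,3.38,-0.54,-0.3,0,0,0,0,4.15,-0.66,-0.68,0,0,0,0,4.35,-0.7,-0.79,0,0,0,0,4.35,-0.7,-0.79,0,0,0,0])

```text
t: 11.4
tool_pos: [0.4916, -0.2314, 0.152]
ee_rot: [3.138, -0.002, 1.411]
ft_force: [1.6, 6.7, 4.6]
grip_width: 0.178
```

```bash
python3 snap.py w9
```

```text
11.45 [ 0.4915 -0.2314  0.152 ] [ 3.138e+00 -2.000e-03  1.411e+00] [2.6 6.7 4.1] 0.175
```

View pics/w9.png

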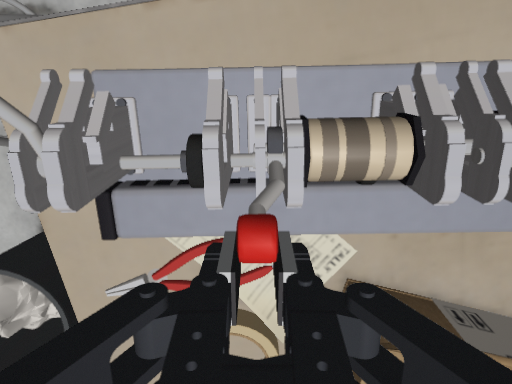

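Request:
step_arm(rows=[0,0,0,0,0,0,1,0,0,0,0,0,0,1,0,0,0,0,0,0,1,0,0,0,0,0,0,1,0,0,0,0,0,0,1,0,0,4,0,0,0,1,-1,1,8,0,0,0,1,-3,3,12,0,0,-0.12,1,-5,5,14,0,0,-0.26,1,-7,6.7,14,0,0,-0.4,1])

```text
t: 12.45
tool_pos: [0.4193, -0.1656, 0.2934]
ee_rot: [3.137, -0.003, 1.004]
ft_force: [0.1, 1.4, -1.2]
grip_width: 1.0
```

Request:
step_arm(rows=[0,0,0,0,0,-0.14,1,0,0,0,0,0,-0.28,1,0,0,0,0,0,-0.42,1,0,0,0,0,0,-0.56,1,0,0,0,0,0,-0.7,1,0,0,0,0,0,-0.84,1,0,0,0,0,0,-0.98,1,0,0,0,0,0,-1.12,1,0,0,0,0,0,-1.17,1,0,0,0,0,0,-1.17,1])

```text
t: 13.45
tool_pos: [0.4186, -0.1657, 0.2907]
ee_rot: [-3.142, -0.0, -0.161]
ft_force: [-0.2, -1.1, 0.8]
grip_width: 0.997
```

Request:
step_arm(rows=[0,0,0,-0.02,-0.13,0,1,0,0,0,-0.04,-0.26,0,1,0,0,0,-0.06,-0.39,0,1,0,0,0,-0.083,-0.517,0,1,0,0,0,-0.083,-0.517,0,1,0,0,0,-0.083,-0.517,0,1])

```text
t: 14.05
tool_pos: [0.4182, -0.1663, 0.2911]
ee_rot: [-3.141, -0.522, -0.161]
ft_force: [0.2, 0.0, 0.2]
grip_width: 1.001
```

```bash
python3 snap.py w10;  python3 - <<'E'
from snap import *;from ov import draw
print(np.round(manip.sense()["joints"],2))
m,im=load("w10"); draw(im,m,0,0,512,384,1.5,"pics/ow10.png",B=(.462,.248,0),Q=(.4667,-.1686,-.159),knob=(.076,1.6,.087))
E
```

```text
14.1 [ 0.4193 -0.1663  0.2921] [-3.141 -0.524 -0.161] [ 0.3  0.2 -0.4] 0.999
[-0.2  -0.29  0.43  2.31  0.14  0.58 -0.01]
```

View pics/ow10.png

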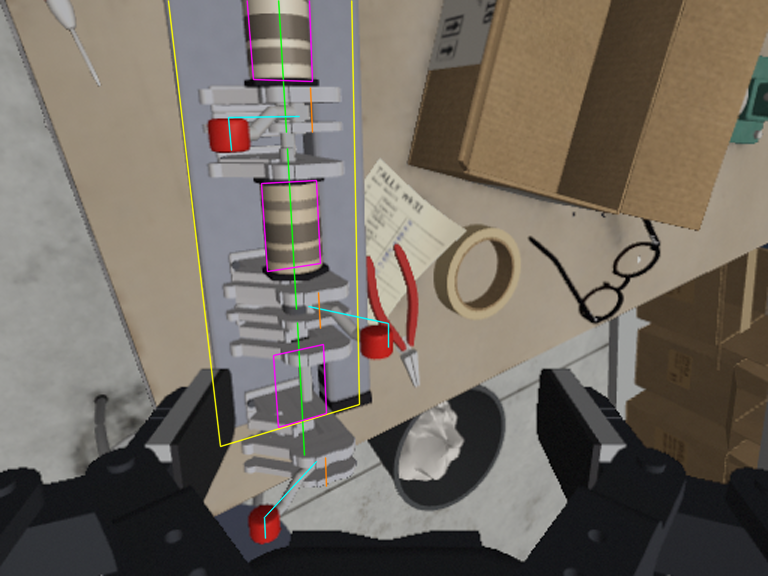

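```bash
python3 - <<'E'
from snap import *
m,im=load("w10"); im=im[:,:,::-1].astype(int)
msk=((im[...,0]>90)&(im[...,1]<70)&(im[...,2]<70)&(im[...,0]>2.2*im[...,1])).astype(np.uint8)
n,l,st,c=cv2.connectedComponentsWithStats(msk)
for i in range(1,n):
    if st[i,4]>150: print(c[i],st[i])
p=(.4667,-.1686,-.159)
for yy,qs in((.12,(0,.05,.1)),(0,(1.35,1.45,1.5,1.55,1.6)),(-.12,(0,.05,.1))):
  for q in qs:
    a=.524+q; print(yy,q,proj(m,frame(*p,np.array([(-.06*np.cos(a),yy-.0585,.1034+.06*np.sin(a))]))))
    # offset in polisher frame in mm needs
crop(im.astype(np.uint8),110,100,270,330,3,"pics/c10.png")
E
```

```text
[152.25265018  89.58657244] [139  79  28  23 566]
[272.30898876 194.71067416] [263 163  16  67 356]
[252.1186686 216.3357453] [241 171  29  68 691]
[176.72022161 351.10803324] [167 339  20  24 361]
0.12 0 [[148.53720923  88.83596261]]
0.12 0.05 [[151.50193713  88.90888289]]
0.12 0.1 [[154.64054587  88.97638   ]]
0 1.35 [[248.97378541 228.76663053]]
0 1.45 [[253.35435509 226.60841315]]
0 1.5 [[255.30335732 225.48973229]]
0 1.55 [[257.08755055 224.3502715 ]]
0 1.6 [[258.70498279 223.19413464]]
-0.12 0 [[171.90133995 349.5563759 ]]
-0.12 0.05 [[174.32210744 350.69103484]]
-0.12 0.1 [[176.86727844 351.72688069]]
```

View pics/c10.png

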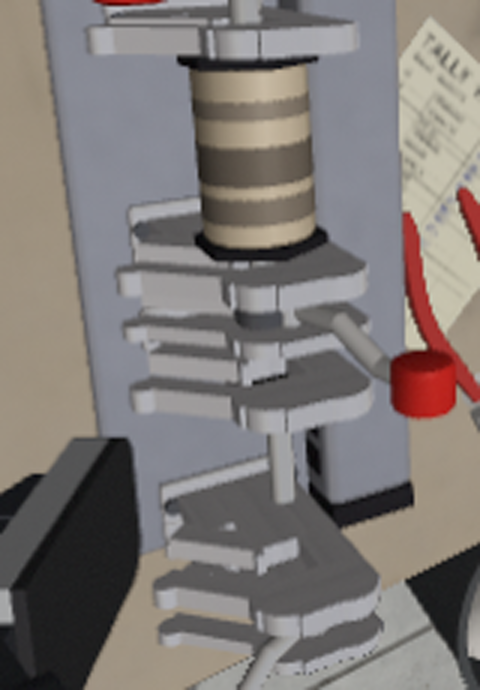

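Request:
step_arm(rows=[0.5,-2.8,-2,0,0,0,0,1.4,-5.6,-4,0,0,0,0,1.4,-5.6,-7,0,0,0,0,1.4,-5.6,-10,0,0,0,0,1.4,-5.6,-12.5,0,0,0,0,1.4,-5.6,-14.5,0,0,0,0,1.4,-5.6,-15.5,0,0,0,0,1.4,-5.6,-15.5,0,0,0,0])

```text
t: 14.9
tool_pos: [0.4393, -0.2238, 0.1745]
ee_rot: [3.107, -0.529, -0.123]
ft_force: [1.3, 0.2, 0.7]
grip_width: -0.001
```

```bash
python3 snap.py w11
```

```text
14.95 [ 0.4381 -0.2244  0.1735] [ 3.107 -0.527 -0.125] [1.  2.6 0.5] 0.002
```

View pics/w11.png

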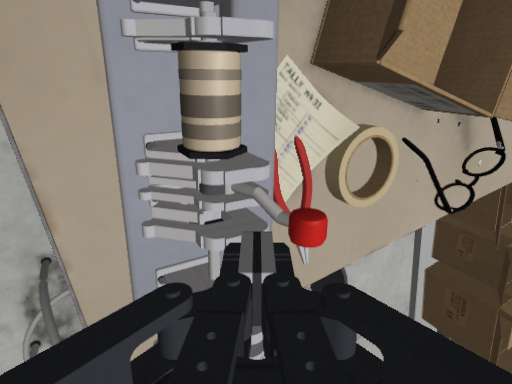

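```bash
python3 -c "
from h import *
s=manip.sense();print(np.round(s['joints'],3),s['tool_pos'],s['ee_rot'])"
```

```text
[-0.073  0.051  0.575  2.406 -0.779  0.254  1.076] [ 0.43814225 -0.22444423  0.17345412] [ 3.10715816 -0.52736386 -0.12530197]
```

Request:
step_arm(rows=[0,0,0,0,0,0,0,0,0,0,0,0,0,0])

```text
t: 15.15
tool_pos: [0.4366, -0.2258, 0.1741]
ee_rot: [3.107, -0.527, -0.13]
ft_force: [0.3, -0.8, 0.2]
grip_width: 0.001
```

```bash
python3 -c "
from h import *
s=manip.sense();print(np.round(s['joints'],3),s['tool_pos'],s['ee_rot'])"
```

```text
[-0.094  0.047  0.6    2.408 -0.772  0.255  1.069] [ 0.43663949 -0.22575859  0.17405221] [ 3.10740725 -0.52740604 -0.13007641]
```

```bash
cat > go.py <<'E'
import sys
from h import *
from scipy.spatial.transform import Rotation as R
Q=(.4667,-.1686,-.159)
def rot(tilt,yaw): return R.from_euler("xyz",[np.pi,-tilt,yaw])
def need(pos,tilt,yaw):
    s=manip.sense(); R0=R.from_euler("xyz",s["ee_rot"])
    rv=(rot(tilt,yaw)*R0.inv()).as_rotvec()
    return np.round(100*(np.array(pos)-s["tool_pos"]),2),np.round(rv,3)
def pol(p): return frame(*Q,np.array(p)/1000.)[0]
E
python3 - <<'E'
from go import *
th=.2
print(np.round(pol((-25,-58.5,140)),4),need(pol((-25,-58.5,140)),th,-.159))
E
```

```text
[ 0.4328 -0.2224  0.14  ] (array([-0.39,  0.34, -3.41]), array([ 0.079,  0.319, -0.016]))
```

Request:
step_arm(rows=[-0.1,0.1,0,0.03,0.11,-0.005,0,-0.4,0.3,0,0.055,0.22,-0.01,0,-0.4,0.3,0,0.079,0.319,-0.016,0,-0.4,0.3,-1,0.079,0.319,-0.016,0,-0.4,0.3,-2,0.079,0.319,-0.016,0,-0.4,0.3,-3,0.079,0.319,-0.016,0,-0.4,0.3,-3.4,0.079,0.319,-0.016,0,-0.4,0.3,-3.4,0.079,0.319,-0.016,0])

```text
t: 15.95
tool_pos: [0.4304, -0.2217, 0.1379]
ee_rot: [-3.141, -0.198, -0.159]
ft_force: [0.4, 0.3, -0.0]
grip_width: -0.002
```

```bash
python3 snap.py w12; python3 -c "
from h import *
s=manip.sense();print(np.round(s['joints'],3))"
```

```text
16.0 [ 0.4309 -0.222   0.1385] [-3.141 -0.198 -0.159] [-0.2  0.2  0.6] 0.003
[-0.145  0.233  0.645  2.217 -0.373  0.579  0.613]
```

View pics/w12.png

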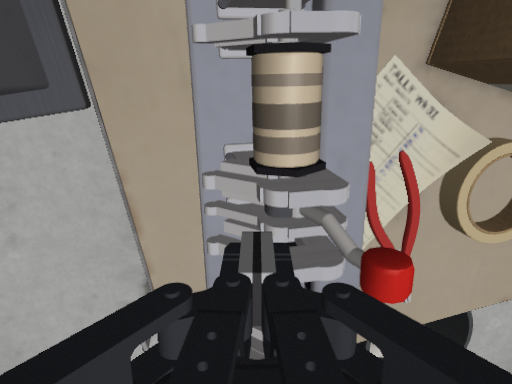

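Request:
step_arm(rows=[0.8,-0.13,0,0,0,0,0,1.6,-0.26,0,0,0,0,0,2.2,-0.35,0,0,0,0,0,2.6,-0.42,0,0,0,0,0,3,-0.48,0,0,0,0,0,3,-0.48,0,0,0,0,0])

```text
t: 16.6
tool_pos: [0.4615, -0.2266, 0.1385]
ee_rot: [-3.141, -0.197, -0.158]
ft_force: [-1.5, -0.0, -0.9]
grip_width: -0.001
```

```bash
python3 snap.py w13
```

```text
16.65 [ 0.4615 -0.2266  0.1386] [-3.141 -0.198 -0.158] [-0.7  0.5 -1.1] -0.002
```

View pics/w13.png

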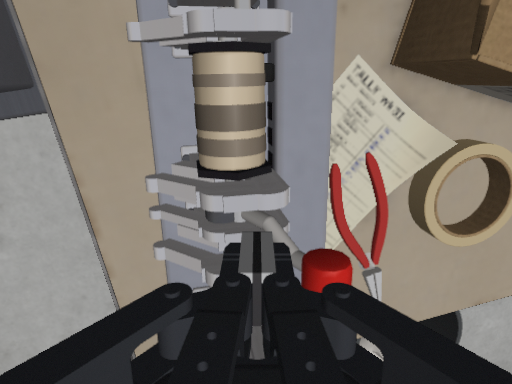

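Request:
step_arm(rows=[0.4,-0.06,0,0,0,0,0,0.8,-0.13,0,0,0,0,0,1.2,-0.19,0,0,0,0,0,1.6,-0.25,0,0,0,0,0,1.6,-0.25,0,0,0,0,0])

```text
t: 17.15
tool_pos: [0.4683, -0.2275, 0.1372]
ee_rot: [-3.134, -0.182, -0.161]
ft_force: [-47.7, 10.2, 43.1]
grip_width: -0.004
```

```bash
python3 snap.py w14
```

```text
17.2 [ 0.4683 -0.2275  0.1372] [-3.134 -0.182 -0.161] [-46.1   9.6  42.5] 0.0
```

View pics/w14.png

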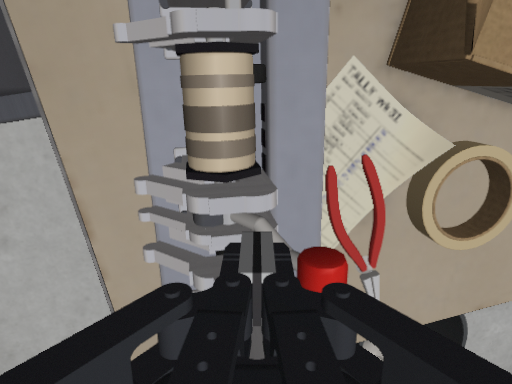

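Request:
step_arm(rows=[-1,0.16,0.2,0,0,0,0,-2.5,0.4,1,0,0,0,0,-4,0.6,5,0,0,0,0,-4,3,9,0,0,0,0.5,-4,6,12,0,0,0,1,-4,6,14,0,0,0,1,-4,6,14,0,0,0,1,-4,6,14,0,0,0,1])

```text
t: 18.0
tool_pos: [0.4385, -0.1691, 0.2795]
ee_rot: [-3.14, -0.201, -0.158]
ft_force: [-0.4, 0.3, -0.3]
grip_width: 0.846
```

```bash
python3 snap.py w15; python3 - <<'E'
from snap import *;from ov import draw
from go import *
m,im=load("w15"); draw(im,m,0,0,512,384,1.5,"pics/ow15.png",B=(.462,.248,0),Q=Q,knob=(.076,1.6,.087))
for q in (1.3,1.4,1.5,1.6): 
    a=.524+q; print(q,1.5*proj(m,frame(*Q,np.array([(-.06*np.cos(a),-.0585,.1034+.06*np.sin(a))]))))
E
```

```text
18.05 [ 0.4379 -0.1693  0.2786] [-3.141 -0.199 -0.158] [-0.7 -0.6 -0.5] 0.927
1.3 [[419.63399716 361.47319545]]
1.4 [[428.74376308 359.13290446]]
1.5 [[437.03177997 356.43454029]]
1.6 [[444.40400103 353.42900802]]
```

View pics/ow15.png

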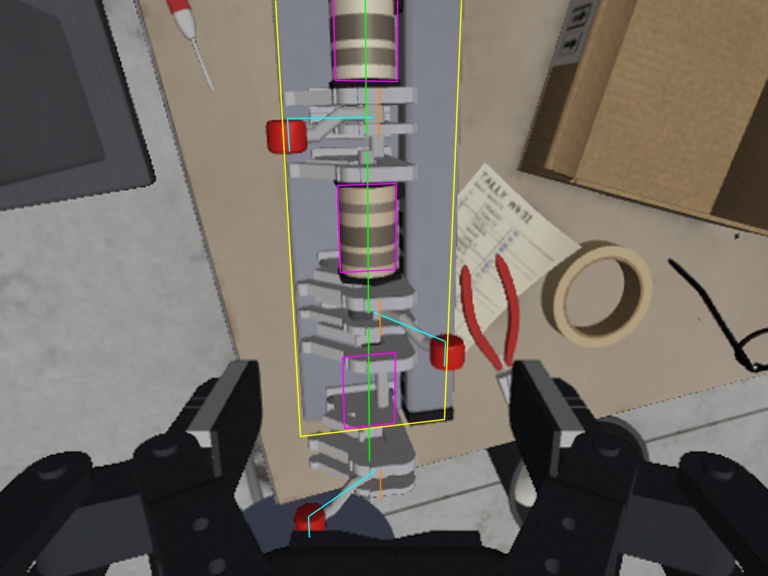

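```bash
python3 - <<'E'
from go import *
print(need(pol((-11,0,140)),.2,-.159),need(pol((.8,0,76)),.2,-.159))
E
```

```text
(array([  1.8 ,   0.24, -13.86]), array([-0.001, -0.001, -0.001])) (array([  2.96,   0.05, -20.26]), array([-0.001, -0.001, -0.001]))
```

Request:
step_arm(rows=[1,0.1,-4.5,0,0,0,0.8,1.8,0.2,-9,0,0,0,0.8,1.8,0.2,-12.5,0,0,0,0.8,1.8,0.2,-13.9,0,0,0,0.8,1.8,0.2,-13.9,0,0,0,0.8,1.8,0.2,-13.9,0,0,0,0.8])

```text
t: 18.65
tool_pos: [0.4553, -0.168, 0.1395]
ee_rot: [3.141, -0.197, -0.159]
ft_force: [-0.4, 0.5, 0.0]
grip_width: 0.8
```

```bash
python3 snap.py w16; python3 - <<'E'
from go import *
print(need(pol((.8,0,76)),.2,-.159))
E
```

```text
18.7 [ 0.4559 -0.1679  0.1402] [ 3.141 -0.199 -0.159] [ 1.6 -0.2  0.1] 0.799
(array([ 1.16, -0.08, -6.42]), array([ 0.   , -0.001,  0.   ]))
```

View pics/w16.png

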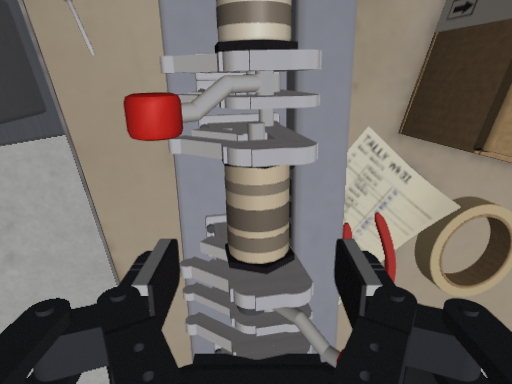

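The roll is centred (col ~259) between the pads (150..355). Descending.

Request:
step_arm(rows=[0.4,0,-2,0,0,0,0.8,0.7,0,-4,0,0,0,0.8,1,-0.1,-5.5,0,0,0,0.8,1.15,-0.1,-6.4,0,0,0,0.8,1.15,-0.1,-6.4,0,0,0,0.8,1.15,-0.1,-6.4,0,0,0,0.8], newtons=30)

```text
t: 19.3
tool_pos: [0.4676, -0.1684, 0.0767]
ee_rot: [-3.141, -0.2, -0.158]
ft_force: [-0.2, -0.7, 0.5]
grip_width: 0.798
```

```bash
python3 snap.py w17
```

```text
19.35 [ 0.4677 -0.1684  0.0769] [-3.141 -0.2   -0.158] [-0.1  0.4 -0.3] 0.801
```

View pics/w17.png

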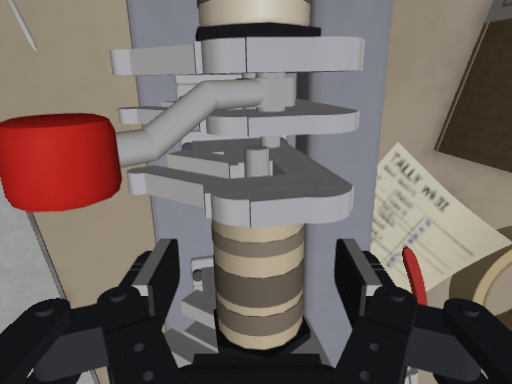

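Request:
step_arm(rows=[0,0,0,0,0,0,0.3,0,0,0,0,0,0,0.3,0,0,0,0,0,0,0.3,0,0,0,0,0,0,0.3,0,0,0,0,0,0,0.3,0,0,0,0,0,0,0.3], newtons=30)

```text
t: 19.95
tool_pos: [0.4679, -0.1682, 0.0766]
ee_rot: [-3.141, -0.2, -0.158]
ft_force: [-1.0, 0.9, 6.8]
grip_width: 0.438
```

```bash
python3 snap.py w18
```

```text
20.0 [ 0.4679 -0.1682  0.0766] [-3.141 -0.2   -0.158] [-0.8  1.7  6.7] 0.433
```

View pics/w18.png

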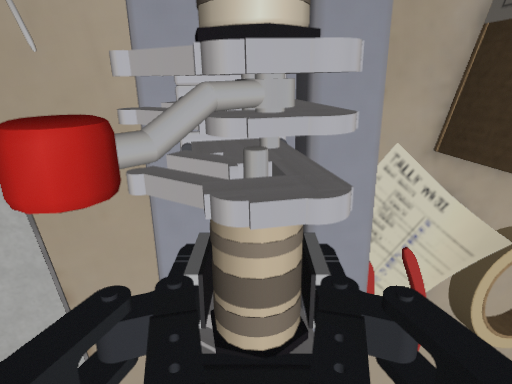

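Request:
step_arm(rows=[0,0,0.3,0,0,0,0.3,0,0,0.6,0,0,0,0.3,0,0,0.6,0,0,0,0.3,0,0,0.6,0,0,0,0.3])

```text
t: 20.4
tool_pos: [0.4671, -0.168, 0.0819]
ee_rot: [-3.141, -0.199, -0.158]
ft_force: [0.5, -0.3, -2.2]
grip_width: 0.431
```

Request:
step_arm(rows=[-0.5,0.08,0,0,0,0,0.3,-1.09,0.17,0,0,0,0,0.3,-1.09,0.17,0,0,0,0,0.3,-1.09,0.17,0,0,0,0,0.3])

```text
t: 20.8
tool_pos: [0.4561, -0.1664, 0.0819]
ee_rot: [-3.141, -0.199, -0.158]
ft_force: [1.2, -0.9, -0.7]
grip_width: 0.432
```

```bash
python3 snap.py w19
```

```text
20.85 [ 0.4564 -0.1664  0.082 ] [-3.141 -0.199 -0.158] [ 0.4 -0.2 -1.8] 0.436
```

View pics/w19.png

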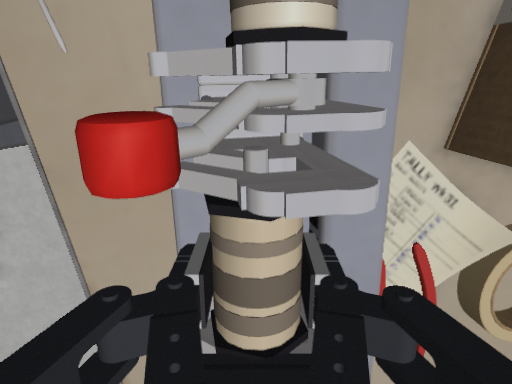

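The roll moved with the gripper (felt still centred at col 257) and the force is just its weight. Now down the slot.

Request:
step_arm(rows=[-0.55,0.09,-0.56,0,0,0,0.3,-1.1,0.18,-1.13,0,0,0,0.3,-1.65,0.27,-1.7,0,0,0,0.3,-1.65,0.27,-1.7,0,0,0,0.3])

```text
t: 21.25
tool_pos: [0.438, -0.1634, 0.0638]
ee_rot: [-3.141, -0.196, -0.159]
ft_force: [-0.4, -0.9, -1.0]
grip_width: 0.428
```

Request:
step_arm(rows=[-0.6,0.09,-0.6,0,0,0,0.3,-1.2,0.18,-1.2,0,0,0,0.3,-1.7,0.27,-1.7,0,0,0,0.3,-1.7,0.27,-1.7,0,0,0,0.3])

```text
t: 21.65
tool_pos: [0.4213, -0.1608, 0.0471]
ee_rot: [-3.141, -0.197, -0.159]
ft_force: [-0.1, 0.1, -1.0]
grip_width: 0.431
```

```bash
python3 snap.py w20
```

```text
21.7 [ 0.4221 -0.161   0.0475] [-3.141 -0.198 -0.159] [ 0.3  1.4 -1.3] 0.429
```

View pics/w20.png

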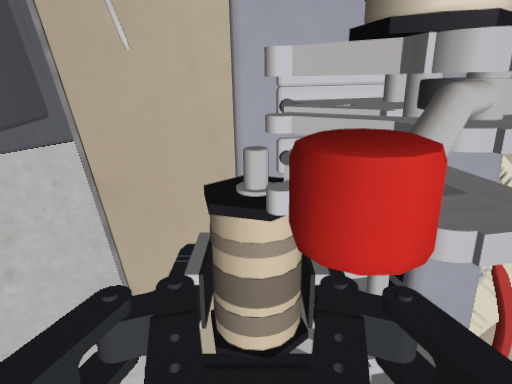

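Request:
step_arm(rows=[-0.8,0.13,0,0,0,0,0.3,-1.6,0.26,0,0,0,0,0.3,-2.4,0.39,0,0,0,0,0.3,-3,0.48,0,0,0,0,0.3,-3,0.48,0,0,0,0,0.3])

```text
t: 22.2
tool_pos: [0.3917, -0.1559, 0.0479]
ee_rot: [-3.141, -0.198, -0.158]
ft_force: [-0.5, -0.5, -2.2]
grip_width: 0.432
```

```bash
python3 snap.py w21
```

```text
22.25 [ 0.3925 -0.1562  0.048 ] [-3.141 -0.199 -0.158] [ 0.2 -0.3 -1.3] 0.433
```

View pics/w21.png

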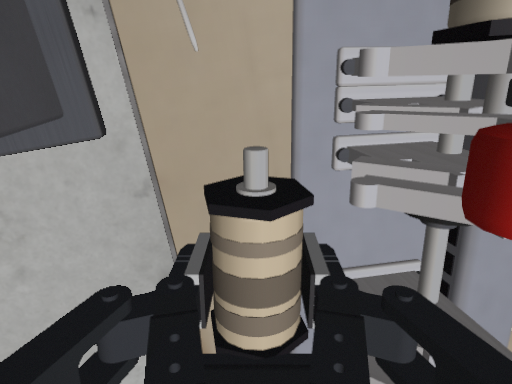

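Request:
step_arm(rows=[-0.5,0.1,2,0,0,0,0.3,-0.5,0.1,5,0,0,0,0.3,-0.5,0.1,9,0.01,0.06,0,0.3,-0.5,0.1,13,0.02,0.13,0,0.3,-0.5,0.1,15,0.032,0.197,0,0.3,-0.5,0.1,15,0.032,0.197,0,0.3])

```text
t: 22.85
tool_pos: [0.3916, -0.1554, 0.2008]
ee_rot: [-3.141, -0.004, -0.156]
ft_force: [0.1, 0.3, -2.2]
grip_width: 0.43
```

```bash
python3 snap.py w22; python3 - <<'E'
from go import *
print(need((.457,.203,.2),0,np.pi/2))
E
```

```text
22.9 [ 0.3897 -0.1552  0.1988] [-3.141e+00 -3.000e-03 -1.570e-01] [-0.7 -0.5 -1.5] 0.432
(array([ 6.73, 35.82,  0.12]), array([-0.003,  0.002,  1.727]))
```

View pics/w22.png

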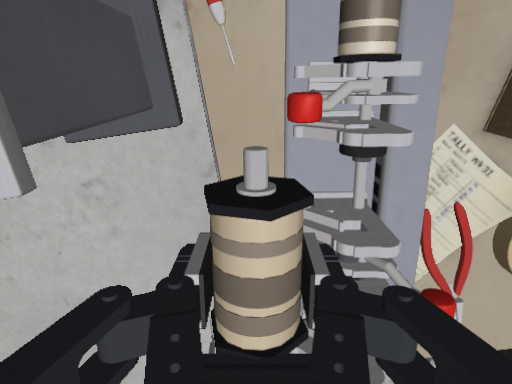

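Request:
step_arm(rows=[0.5,2.5,0,0,0,0.13,0.3,1,5.5,0,0,0,0.26,0.3,1.6,8.5,0,0,0,0.39,0.3,2.2,11.5,0,0,0,0.52,0.3,2.8,14.5,0,0,0,0.65,0.3,3.4,17.5,0,0,0,0.78,0.3,4,20.5,0,0,0,0.91,0.3,4.6,23.5,0,0,0,1.04,0.3,5.2,26.5,0,0,0,1.17,0.3,5.6,29.5,0,0,0,1.3,0.3])

```text
t: 23.9
tool_pos: [0.443, 0.1403, 0.1961]
ee_rot: [-3.14, 0.002, 1.147]
ft_force: [0.3, 0.3, -0.7]
grip_width: 0.435
```

Request:
step_arm(rows=[0.4,2,0,0,0,0.14,0.3,0.8,4,0,0,0,0.28,0.3,1.1,6.3,0,0,0,0.42,0.3,1.1,6.3,0,0,0,0.427,0.3,1.1,6.3,0,0,0,0.427,0.3])

```text
t: 24.4
tool_pos: [0.4539, 0.2019, 0.1962]
ee_rot: [-3.139, 0.002, 1.568]
ft_force: [-0.6, -0.4, -1.2]
grip_width: 0.428
```

```bash
python3 snap.py w23; python3 - <<'E'
from snap import *;from ov import draw
from go import *
m,im=load("w23"); draw(im,m,0,0,512,384,1.5,"pics/ow23.png",B=(.462,.248,0),Q=Q)
print(need((.457,.203,.025-.005),0,np.pi/2))
E
```

```text
24.45 [0.4541 0.2014 0.1966] [-3.139e+00  2.000e-03  1.566e+00] [-0.4 -1.1 -0.9] 0.431
(array([  0.29,   0.16, -17.66]), array([ 0.002, -0.003,  0.004]))
```

View pics/ow23.png

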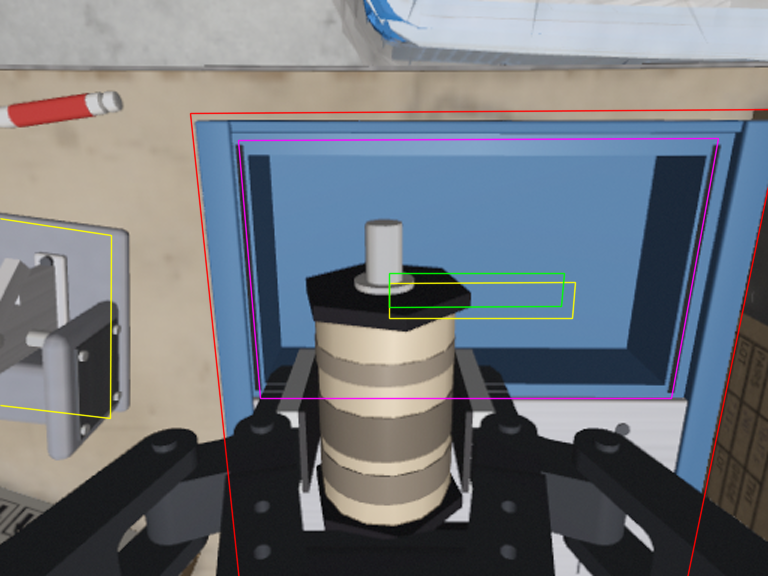

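Request:
step_arm(rows=[0.2,0.2,-3,0,0,0,0.3,0.3,0.2,-6,0,0,0,0.3,0.3,0.2,-9,0,0,0,0.3,0.3,0.2,-12,0,0,0,0.3,0.3,0.2,-14,0,0,0,0.3,0.3,0.2,-15.5,0,0,0,0.3,0.3,0.2,-16.5,0,0,0,0.3,0.3,0.2,-16.5,0,0,0,0.3])

```text
t: 25.25
tool_pos: [0.457, 0.2034, 0.0318]
ee_rot: [-3.139, 0.002, 1.567]
ft_force: [-0.4, -0.8, -1.2]
grip_width: 0.434
```

Request:
step_arm(rows=[0,0,-0.3,0,0,0,0.3,0,0,-0.6,0,0,0,0.3,0,0,-0.6,0,0,0,0.3,0,0,-0.6,0,0,0,0.3])

```text
t: 25.65
tool_pos: [0.4581, 0.2049, 0.0273]
ee_rot: [-3.141, 0.0, 1.569]
ft_force: [-0.4, 0.6, -0.6]
grip_width: 0.432
```

Request:
step_arm(rows=[0,0,-0.2,0,0,0,0.3,0,0,-0.4,0,0,0,0.3,0,0,-0.4,0,0,0,0.3])

```text
t: 25.95
tool_pos: [0.4582, 0.205, 0.0236]
ee_rot: [-3.141, 0.0, 1.569]
ft_force: [-2.6, -0.5, 10.3]
grip_width: 0.427
```

```bash
python3 snap.py w24
```

```text
26.0 [0.4582 0.205  0.0236] [-3.141  0.     1.569] [-2.1 -0.7  9.5] 0.431
```

View pics/w24.png

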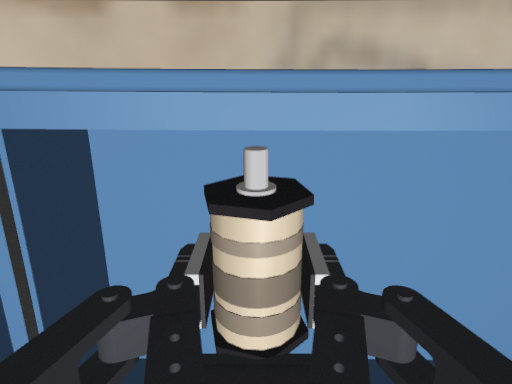

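Request:
step_arm(rows=[0,0,0.1,0,0,0,0.55,0,0,0.1,0,0,0,0.65,0,0,0.1,0,0,0,0.65,0,0,0.1,0,0,0,0.65,0,0,2,0,0,0,0.65,0,0,5,0,0,0,0.65,0,0,9,0,0,0,0.65,0,0,13,0,0,0,0.8,0,0,17,0,0,0,1,0,0,17,0,0,0,1])

```text
t: 27.0
tool_pos: [0.4605, 0.2059, 0.1979]
ee_rot: [3.135, -0.004, 1.569]
ft_force: [0.1, 0.0, -0.6]
grip_width: 0.998
```

```bash
python3 snap.py w25
```

```text
27.05 [0.4592 0.2055 0.1954] [ 3.138e+00 -2.000e-03  1.569e+00] [-0.   0.2 -0.2] 0.999
```

View pics/w25.png

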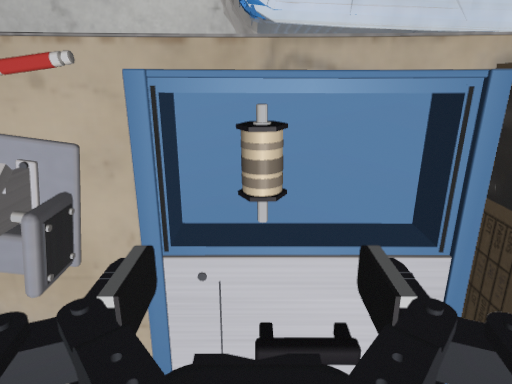

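Request:
step_arm(rows=[0,-2,3,0,0,0,1,-0.4,-6,5,0,0,-0.02,1,-0.8,-10,5,0,0,-0.05,1,-1.2,-14,5,0,0,-0.08,1,-1.7,-18,5,0,0,-0.1,1,-2.2,-22,5,0,0,-0.13,1,-2.7,-26,5,0,0,-0.157,1,-3.2,-29,5,0,0,-0.157,1,-3.2,-30.6,4,0,0,-0.157,1,-3.2,-30.6,4,0,0,-0.157,1])

```text
t: 28.05
tool_pos: [0.4243, -0.1033, 0.2313]
ee_rot: [-3.138, 0.002, 1.408]
ft_force: [-0.1, 0.5, 0.8]
grip_width: 0.994
```

Request:
step_arm(rows=[0,0,0,0,0,0,1,0,0,0,0,0,0,1])

```text
t: 28.25
tool_pos: [0.4259, -0.1002, 0.2326]
ee_rot: [-3.14, 0.001, 1.413]
ft_force: [-0.7, -0.5, 0.4]
grip_width: 1.001
```

```bash
python3 snap.py w26; python3 - <<'E'
from snap import *;from ov import draw
from go import *
m,im=load("w26"); draw(im,m,0,0,512,384,1.5,"pics/ow26.png",B=(.462,.248,0),Q=Q,knob=(.076,1.6,.087))
a=.6
print(need(pol((-60*np.cos(a),61.5,103.4+60*np.sin(a)-6)),0,1.412))
E
```

```text
28.3 [ 0.426  -0.1001  0.2327] [-3.140e+00  1.000e-03  1.414e+00] [-0.  -0.3 -0.2] 0.998
(array([ 1.500e-01,  1.000e-02, -1.015e+01]), array([ 0.001, -0.002, -0.002]))
```

View pics/ow26.png

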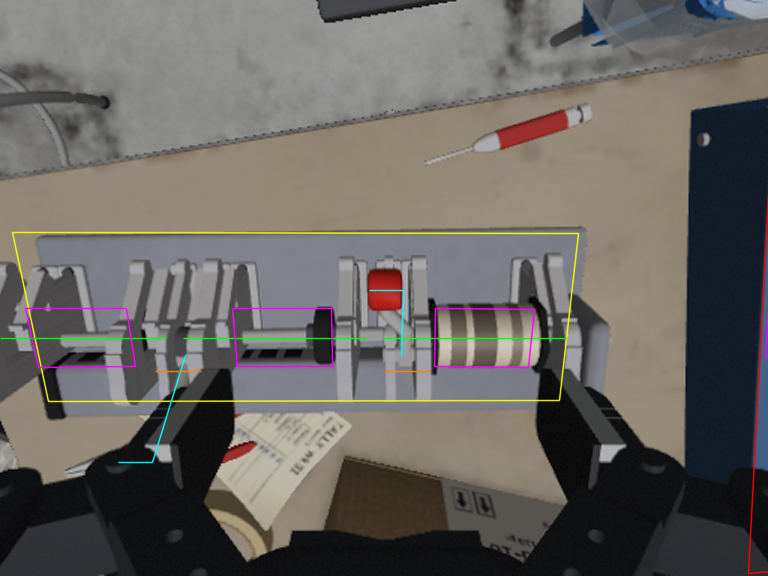

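Request:
step_arm(rows=[0.1,0,-4,0,0,0,1,0.1,0,-7,0,0,0,1,0.1,0,-9,0,0,0,1,0.1,0,-10.1,0,0,0,1,0.1,0,-10.1,0,0,0,1,0.1,0,-10.1,0,0,0,0,0.1,0,-10.1,0,0,0,0,0.1,0,-10.1,0,0,0,0,0.1,0,-10.1,0,0,0,0,0.1,0,-10.1,0,0,0,0], newtons=50)

```text
t: 29.3
tool_pos: [0.427, -0.1007, 0.1323]
ee_rot: [-3.141, -0.0, 1.412]
ft_force: [-0.4, 2.3, 4.0]
grip_width: 0.179
```

```bash
python3 snap.py w27
```

```text
29.35 [ 0.427  -0.1007  0.1323] [-3.141  0.     1.413] [-1.3  2.5  5.2] 0.178
```

View pics/w27.png

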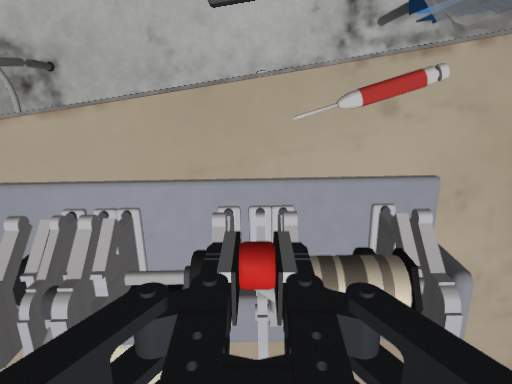

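```bash
python3 - <<'E'
import numpy as np
th=.159; r=.06; a0=.6
for a in np.linspace(a0,.524+1.63,13):
    dx=r*(np.cos(a0)-np.cos(a));dz=r*(np.sin(a)-np.sin(a0))
    print(np.round([100*dx*np.cos(th),-100*dx*np.sin(th),100*dz],2))
E
```

```text
[ 0. -0.  0.]
[ 0.47 -0.08  0.61]
[ 1.02 -0.16  1.16]
[ 1.63 -0.26  1.62]
[ 2.3  -0.37  2.01]
[ 3.01 -0.48  2.3 ]
[ 3.75 -0.6   2.5 ]
[ 4.51 -0.72  2.6 ]
[ 5.28 -0.85  2.6 ]
[ 6.04 -0.97  2.5 ]
[ 6.78 -1.09  2.3 ]
[ 7.49 -1.2   2.01]
[ 8.15 -1.31  1.62]
```

Request:
step_arm(rows=[0.47,-0.08,0.61,0,0,0,0,1.02,-0.16,1.16,0,0,0,0,1.63,-0.26,1.62,0,0,0,0,2.3,-0.37,2.01,0,0,0,0,3.01,-0.48,2.3,0,0,0,0,3.75,-0.6,2.5,0,0,0,0,3.75,-0.6,2.5,0,0,0,0])

```text
t: 30.05
tool_pos: [0.4639, -0.1062, 0.1569]
ee_rot: [-3.137, -0.0, 1.412]
ft_force: [-2.9, 6.7, -2.4]
grip_width: 0.173
```

```bash
python3 snap.py w28
```

```text
30.1 [ 0.4639 -0.1062  0.1569] [-3.138 -0.     1.412] [-3.1  6.2 -2.7] 0.172
```

View pics/w28.png

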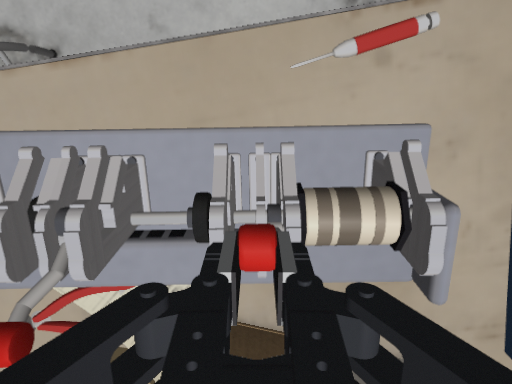

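Request:
step_arm(rows=[0.76,-0.12,0.1,0,0,0,0,1.53,-0.25,0.1,0,0,0,0,2.29,-0.37,0,0,0,0,0,3.03,-0.49,-0.2,0,0,0,0,3.74,-0.6,-0.49,0,0,0,0,4.4,-0.71,-0.88,0,0,0,0,4.4,-0.71,-0.88,0,0,0,0])

```text
t: 30.8
tool_pos: [0.5108, -0.113, 0.1492]
ee_rot: [3.14, -0.001, 1.413]
ft_force: [0.8, 7.3, 3.4]
grip_width: 0.165
```

Request:
step_arm(rows=[0.4,-0.07,-0.2,0,0,0,0,0.8,-0.13,-0.4,0,0,0,0,0.8,-0.13,-0.4,0,0,0,0])

```text
t: 31.1
tool_pos: [0.518, -0.114, 0.145]
ee_rot: [3.142, -0.001, 1.413]
ft_force: [-0.5, 8.3, 1.1]
grip_width: 0.162
```

```bash
python3 snap.py w29; python3 - <<'E'
from snap import *
from go import *
m,im=load("w29")
for q in (1.3,1.4,1.5,1.6): 
    a=.524+q; print(q,proj(m,frame(*Q,np.array([(-.06*np.cos(a),.0615,.1034+.06*np.sin(a))]))))
E
```

```text
31.15 [ 0.518 -0.114  0.145] [ 3.141e+00 -1.000e-03  1.413e+00] [0.1 7.2 0.8] 0.162
1.3 [[255.10148677 217.18049765]]
1.4 [[255.10380791 229.35742179]]
1.5 [[255.10878611 239.78559303]]
1.6 [[255.11613276 248.4073161 ]]
```

View pics/w29.png

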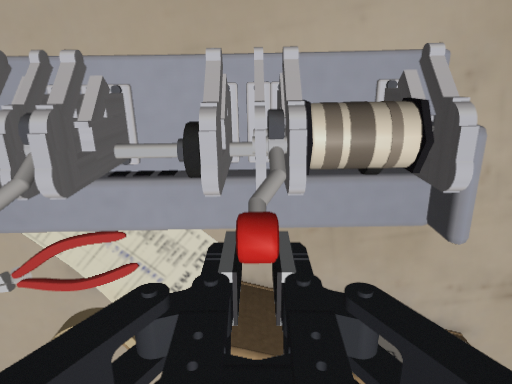

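Request:
step_arm(rows=[0,0,0,0,0,0,0.6,0,0,0,0,0,0,0.6,0,0,0,0,0,0,0.6,0,0,3,0,0,0,0.6,-1.5,0.2,6,0,0,-0.1,0.6,-3.5,0.5,8,0,0,-0.24,0.5,-5.5,0.8,9,0,0,-0.38,0.3,-7,1,9,0,0,-0.52,0,-7,1,9,0,0,-0.66,0,-7,1,9,0,0,-0.8,0])

```text
t: 32.15
tool_pos: [0.4462, -0.106, 0.2347]
ee_rot: [-3.141, -0.001, 0.605]
ft_force: [-0.2, -0.1, -0.6]
grip_width: 0.001
```

Request:
step_arm(rows=[0,0,0,0,0,-0.14,0,0,0,0,0,0,-0.28,0,0,0,0,0,0,-0.42,0,0,0,0,0,0,-0.56,0,0,0,0,0,0,-0.7,0,0,0,0,0,0,-0.771,0,0,0,0,0,0,-0.771,0])

```text
t: 32.85
tool_pos: [0.4465, -0.1061, 0.2343]
ee_rot: [-3.141, 0.0, -0.161]
ft_force: [-0.1, 0.1, 0.3]
grip_width: 0.002
```

```bash
python3 - <<'E'
from go import *
print(need(pol((-30,61.5,138)),.2,-.159))
E
```

```text
(array([ 0.04,  0.3 , -9.63]), array([-0.033, -0.198,  0.002]))
```

Request:
step_arm(rows=[0,0.1,-1,-0.016,-0.1,0,0,0,0.3,-3,-0.033,-0.198,0,0,0,0.3,-6,-0.033,-0.198,0,0,0,0.3,-8.5,-0.033,-0.198,0,0,0,0.3,-9.6,-0.033,-0.198,0,0,0,0.3,-9.6,-0.033,-0.198,0,0])

```text
t: 33.45
tool_pos: [0.4454, -0.103, 0.137]
ee_rot: [3.14, -0.197, -0.157]
ft_force: [0.8, -0.5, -0.0]
grip_width: -0.005
```

```bash
python3 - <<'E'
from go import *
print(need(pol((8,61.5,138)),.2,-.159))
E
```

```text
(array([ 3.9 , -0.61,  0.1 ]), array([ 0.001, -0.003, -0.001]))
```

Request:
step_arm(rows=[0.8,-0.1,0,0,0,0,0,1.6,-0.25,0,0,0,0,0,2.2,-0.35,0,0,0,0,0,2.8,-0.44,0,0,0,0,0,3.2,-0.5,0,0,0,0,0,3.5,-0.55,0,0,0,0,0,3.5,-0.55,0,0,0,0,0])

```text
t: 34.15
tool_pos: [0.4807, -0.108, 0.1377]
ee_rot: [3.141, -0.198, -0.159]
ft_force: [-2.8, 0.5, 0.3]
grip_width: -0.001
```

Request:
step_arm(rows=[0.2,-0.03,0,0,0,0,0,0.4,-0.06,0,0,0,0,0,0.4,-0.06,0,0,0,0,0])

```text
t: 34.45
tool_pos: [0.4827, -0.1083, 0.1371]
ee_rot: [-3.141, -0.194, -0.159]
ft_force: [-11.8, 2.2, 6.4]
grip_width: -0.0
```

```bash
python3 - <<'E'
from go import *
print(need(pol((-35,120,230)),.2,-.159),need(pol((-11,120,140)),.2,-.159))
E
```

```text
(array([-3.16,  6.37,  9.29]), array([-0.002, -0.005, -0.   ])) (array([-0.79,  5.99,  0.29]), array([-0.002, -0.005, -0.   ]))
```

Request:
step_arm(rows=[-1.5,0.2,0.2,0,0,0,0,-3,0.5,2,0,0,0,0,-3.2,1,6,0,0,0,0,-3.2,4,9.3,0,0,0,0.5,-3.2,6.4,9.3,0,0,0,0.8,-3.2,6.4,9.3,0,0,0,0.8,-3.2,6.4,9.3,0,0,0,0.8])

```text
t: 35.15
tool_pos: [0.4539, -0.0441, 0.2315]
ee_rot: [-3.14, -0.201, -0.157]
ft_force: [-0.4, -0.5, 0.6]
grip_width: 0.679
```

```bash
python3 snap.py w30; python3 - <<'E'
from snap import *;from ov import draw
from go import *
m,im=load("w30"); draw(im,m,0,0,512,384,1.5,"pics/ow30.png",B=(.462,.248,0),Q=Q,knob=(1.6,1.6,.087))
print(need(pol((-11,120,140)),.2,-.159))
E
```

```text
35.2 [ 0.4535 -0.045   0.2311] [-3.141 -0.2   -0.159] [-0.1  0.1 -0.1] 0.762
(array([ 2.13, -0.33, -9.11]), array([-0.,  0., -0.]))
```

View pics/ow30.png

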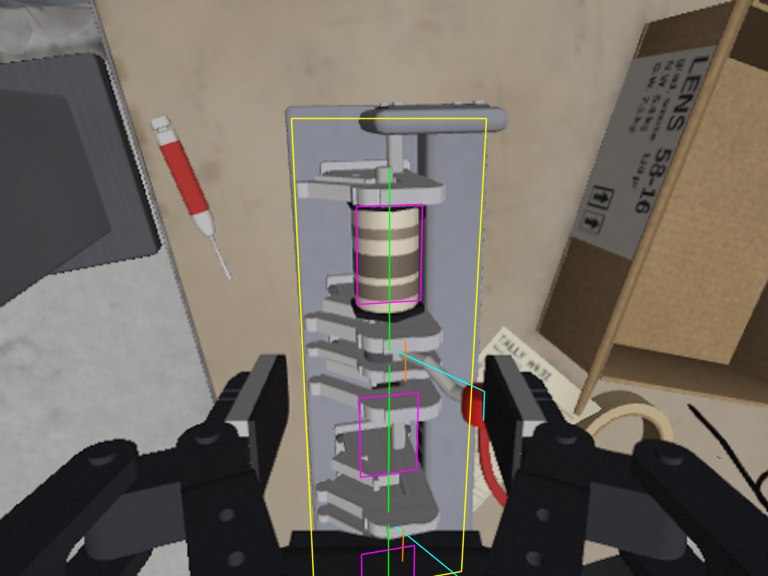

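Request:
step_arm(rows=[1,-0.15,-4,0,0,0,0.8,2.1,-0.35,-7.5,0,0,0,0.8,2.1,-0.35,-9.1,0,0,0,0.8,2.1,-0.35,-9.1,0,0,0,0.8,2.1,-0.35,-9.1,0,0,0,0.8], newtons=30)

```text
t: 35.7
tool_pos: [0.4741, -0.0499, 0.1401]
ee_rot: [3.14, -0.199, -0.161]
ft_force: [-0.0, 0.1, 0.2]
grip_width: 0.8
```

```bash
python3 snap.py w31; python3 - <<'E'
from go import *
print(need(pol((.8,120,76)),.2,-.159))
E
```

```text
35.75 [ 0.4746 -0.0494  0.1408] [ 3.141 -0.201 -0.161] [0.2 0.1 0.1] 0.801
(array([ 1.18, -0.08, -6.48]), array([0.001, 0.   , 0.002]))
```

View pics/w31.png

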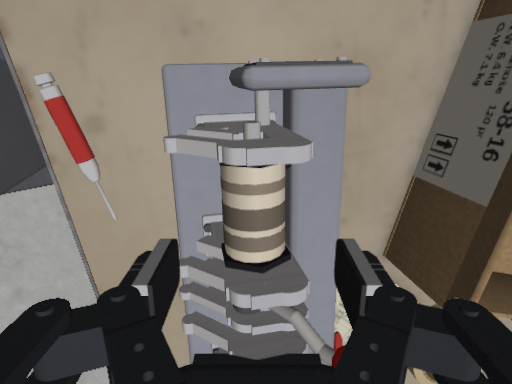

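Request:
step_arm(rows=[0.4,0,-2,0,0,0,0.8,0.7,0,-4,0,0,0,0.8,1,-0.1,-5.5,0,0,0,0.8,1.15,-0.1,-6.4,0,0,0,0.8,1.15,-0.1,-6.4,0,0,0,0.8,1.15,-0.1,-6.4,0,0,0,0.8], newtons=30)

```text
t: 36.35
tool_pos: [0.4866, -0.0493, 0.0774]
ee_rot: [-3.141, -0.202, -0.159]
ft_force: [-0.6, -0.1, 0.2]
grip_width: 0.801
```

Request:
step_arm(rows=[0,0,0,0,0,0,0.3,0,0,0,0,0,0,0.3,0,0,0,0,0,0,0.3,0,0,0,0,0,0,0.3,0,0,0,0,0,0,0.3,0,0,0,0,0,0,0.3], newtons=30)

```text
t: 36.95
tool_pos: [0.4864, -0.049, 0.0769]
ee_rot: [-3.141, -0.201, -0.159]
ft_force: [-3.0, 1.7, 9.6]
grip_width: 0.43
```

```bash
python3 snap.py w32
```

```text
37.0 [ 0.4864 -0.049   0.0769] [-3.141 -0.201 -0.159] [-2.2  0.9  9.7] 0.432
```

View pics/w32.png

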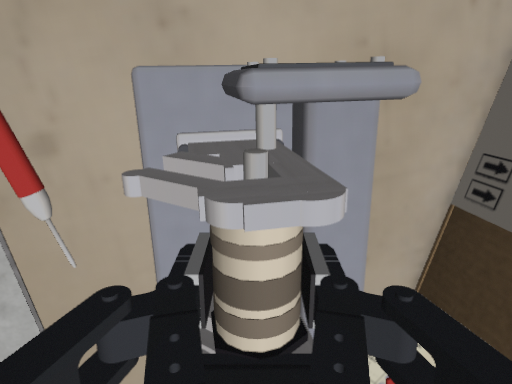

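Gripped, opening 0.43 (≈37 mm). Lifting over the lip, then forward.

Request:
step_arm(rows=[0,0,0.3,0,0,0,0.3,0,0,0.6,0,0,0,0.3,0,0,0.6,0,0,0,0.3,0,0,0.6,0,0,0,0.3])

```text
t: 37.4
tool_pos: [0.4858, -0.0491, 0.0821]
ee_rot: [3.141, -0.2, -0.159]
ft_force: [-0.7, -0.5, -1.6]
grip_width: 0.433
```

Request:
step_arm(rows=[-0.5,0.08,0,0,0,0,0.3,-1.09,0.17,0,0,0,0,0.3,-1.09,0.17,0,0,0,0,0.3,-1.09,0.17,0,0,0,0,0.3])

```text
t: 37.8
tool_pos: [0.4747, -0.0474, 0.0821]
ee_rot: [3.142, -0.2, -0.159]
ft_force: [-0.1, -0.3, -1.1]
grip_width: 0.431
```

```bash
python3 snap.py w33
```

```text
37.85 [ 0.475  -0.0475  0.0822] [ 3.141 -0.2   -0.159] [ 0.3  1.1 -1.5] 0.43
```

View pics/w33.png

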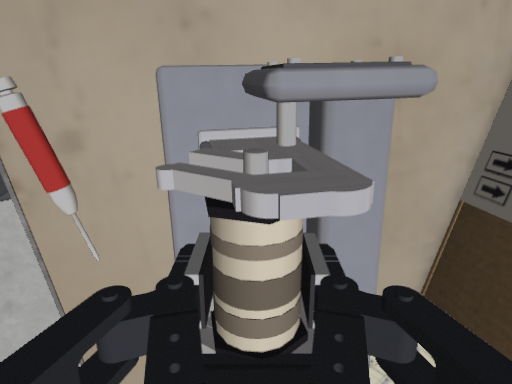

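Request:
step_arm(rows=[-0.55,0.09,-0.56,0,0,0,0.3,-1.1,0.18,-1.13,0,0,0,0.3,-1.65,0.27,-1.7,0,0,0,0.3,-1.65,0.27,-1.7,0,0,0,0.3])

```text
t: 38.25
tool_pos: [0.4567, -0.0447, 0.0641]
ee_rot: [3.141, -0.197, -0.159]
ft_force: [0.5, 0.2, -1.6]
grip_width: 0.431
```

Request:
step_arm(rows=[-0.6,0.09,-0.6,0,0,0,0.3,-1.2,0.18,-1.2,0,0,0,0.3,-1.7,0.27,-1.7,0,0,0,0.3,-1.7,0.27,-1.7,0,0,0,0.3])

```text
t: 38.65
tool_pos: [0.4399, -0.0421, 0.0472]
ee_rot: [3.141, -0.198, -0.159]
ft_force: [-0.3, -0.2, -1.4]
grip_width: 0.431
```

```bash
python3 snap.py w34
```

```text
38.7 [ 0.4408 -0.0422  0.0477] [ 3.141 -0.199 -0.159] [ 0.3  0.1 -1.3] 0.434
```

View pics/w34.png

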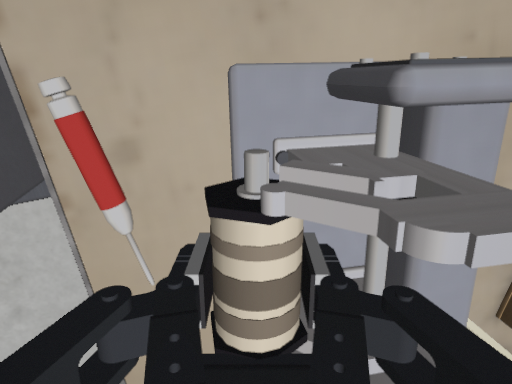

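Request:
step_arm(rows=[-0.8,0.13,0,0,0,0,0.3,-1.6,0.26,0,0,0,0,0.3,-2.3,0.37,0,0,0,0,0.3,-2.5,0.4,0,0,0,0,0.3,-2.5,0.4,0,0,0,0,0.3])

```text
t: 39.2
tool_pos: [0.4162, -0.0379, 0.0482]
ee_rot: [-3.141, -0.2, -0.159]
ft_force: [0.2, -0.2, -0.9]
grip_width: 0.433
```

Request:
step_arm(rows=[-0.5,0.1,2,0,0,0,0.3,-0.5,0.1,5,0,0,0,0.3,-0.5,0.1,9,0.01,0.06,0,0.3,-0.5,0.1,13,0.02,0.13,0,0.3,-0.5,0.1,15,0.032,0.197,0,0.3,-0.5,0.1,15,0.032,0.197,0,0.3])

```text
t: 39.8
tool_pos: [0.415, -0.0363, 0.2008]
ee_rot: [-3.139, -0.005, -0.157]
ft_force: [0.9, -1.0, -1.2]
grip_width: 0.434
```

```bash
python3 snap.py w35; python3 - <<'E'
from go import *
print(need((.457,.295,.2),0,np.pi/2))
E
```

```text
39.85 [ 0.4132 -0.0368  0.1989] [-3.141 -0.004 -0.158] [-0.7  0.1 -1.9] 0.431
(array([ 4.38, 33.18,  0.11]), array([-0.003,  0.003,  1.729]))
```

View pics/w35.png

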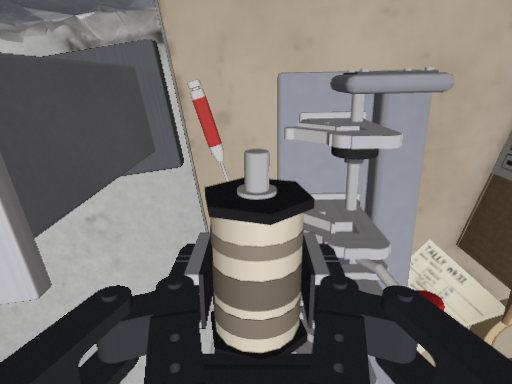

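Request:
step_arm(rows=[0.3,2.5,0,0,0,0.13,0.3,0.7,5.5,0,0,0,0.26,0.3,1.1,8.5,0,0,0,0.39,0.3,1.5,11.5,0,0,0,0.52,0.3,1.9,14.5,0,0,0,0.65,0.3,2.3,17.5,0,0,0,0.78,0.3,2.7,20.5,0,0,0,0.91,0.3,3.1,23.5,0,0,0,1.04,0.3,3.5,26.5,0,0,0,1.17,0.3,3.9,29.5,0,0,0,1.3,0.3])

```text
t: 40.85
tool_pos: [0.4496, 0.2579, 0.1961]
ee_rot: [-3.141, 0.002, 1.145]
ft_force: [2.1, -0.6, -1.3]
grip_width: 0.432
```

Request:
step_arm(rows=[0.2,1.5,0,0,0,0.14,0.3,0.4,3,0,0,0,0.28,0.3,0.5,3.7,0,0,0,0.42,0.3,0.5,3.7,0,0,0,0.429,0.3,0.5,3.7,0,0,0,0.429,0.3])

```text
t: 41.35
tool_pos: [0.455, 0.2934, 0.1968]
ee_rot: [-3.14, 0.001, 1.565]
ft_force: [0.6, 0.8, -1.7]
grip_width: 0.432
```

```bash
python3 snap.py w36; python3 - <<'E'
from snap import *;from ov import draw
from go import *
m,im=load("w36"); draw(im,m,0,0,512,384,1.5,"pics/ow36.png",B=(.462,.248,0),Q=Q)
print(need((.458,.295,.032),0,np.pi/2))
E
```

```text
41.4 [0.4552 0.2934 0.1971] [-3.141e+00  1.000e-03  1.565e+00] [ 1.   0.2 -1.1] 0.432
(array([  0.28,   0.16, -16.51]), array([ 0.001, -0.001,  0.006]))
```

View pics/ow36.png

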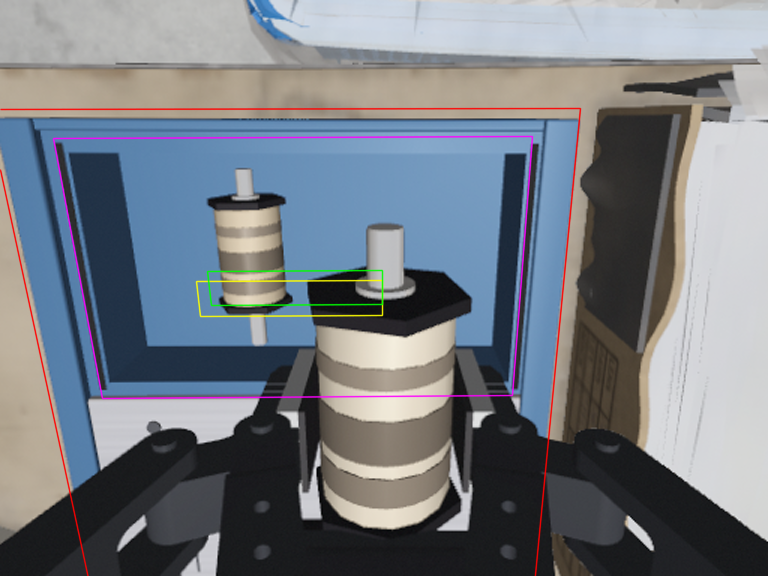

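Request:
step_arm(rows=[0.2,0.1,-3,0,0,0,0.3,0.3,0.1,-6,0,0,0,0.3,0.3,0.1,-9,0,0,0,0.3,0.3,0.1,-12,0,0,0,0.3,0.3,0.1,-14,0,0,0,0.3,0.3,0.1,-15.5,0,0,0,0.3,0.3,0.1,-16.5,0,0,0,0.3,0.3,0.1,-17,0,0,0,0.3,0.3,0.1,-17,0,0,0,0.3])

```text
t: 42.3
tool_pos: [0.4585, 0.2957, 0.028]
ee_rot: [-3.141, -0.0, 1.569]
ft_force: [0.9, 0.6, -0.4]
grip_width: 0.433
```

Request:
step_arm(rows=[0,0,-0.2,0,0,0,0.3,0,0,-0.4,0,0,0,0.3,0,0,-0.4,0,0,0,0.3])

```text
t: 42.6
tool_pos: [0.4585, 0.2961, 0.0244]
ee_rot: [3.141, -0.001, 1.57]
ft_force: [-1.0, 0.3, -1.1]
grip_width: 0.439
```

```bash
python3 snap.py w37
```

```text
42.65 [0.4585 0.2961 0.0244] [ 3.141e+00 -1.000e-03  1.570e+00] [ 0.2 -0.7 -2.2] 0.433
```

View pics/w37.png

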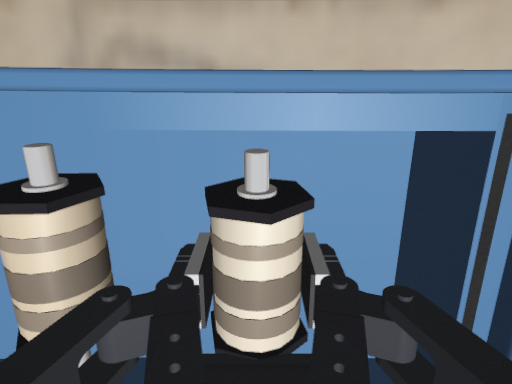

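Request:
step_arm(rows=[0,0,-0.2,0,0,0,0.3,0,0,-0.2,0,0,0,0.3,0,0,-0.2,0,0,0,0.55,0,0,-0.2,0,0,0,0.65,0,0,-0.1,0,0,0,0.65,0,0,-0.1,0,0,0,0.65,0,0,2,0,0,0,0.65,0,0,5,0,0,0,0.65,0,0,9,0,0,0,0.65,0,0,13,0,0,0,0.8])

```text
t: 43.65
tool_pos: [0.4581, 0.2954, 0.1551]
ee_rot: [-3.141, 0.001, 1.57]
ft_force: [1.1, 0.8, 0.3]
grip_width: 0.791
```

Request:
step_arm(rows=[0,-4,4,0,0,0,1,0,-5,6,0,0,0,1,0,-5,6,0,0,0,1,0,-5,6,0,0,0,1])

```text
t: 44.05
tool_pos: [0.4584, 0.2462, 0.2143]
ee_rot: [3.141, -0.002, 1.57]
ft_force: [0.3, 0.4, -0.2]
grip_width: 1.0
```

```bash
python3 snap.py w38; python3 - <<'E'
from snap import *;from ov import draw
from go import *
m,im=load("w38"); draw(im,m,0,0,512,384,1.5,"pics/ow38.png",B=(.462,.248,0),Q=Q)
print(need((.607,.247,.2),0,0))
E
```

```text
44.1 [0.4579 0.2465 0.2135] [-3.141 -0.     1.571] [-0.5 -0.1 -0.4] 1.0
(array([14.91,  0.05, -1.35]), array([-1.000e-03, -0.000e+00, -1.571e+00]))
```

View pics/ow38.png

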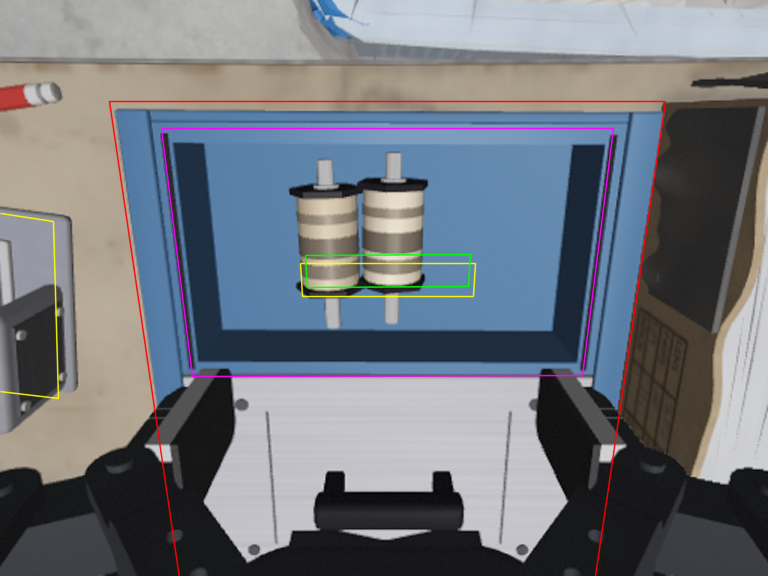

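```bash
python3 - <<'E'
from snap import *
m,im=load("w38")
for n,(a,b) in {"L":((324,190),(330,290)),"R":((394,185),(392,282))}.items():
    for z in (.025,.044):
        p=onz(m,np.array([a,b])/1.5,z); print(n,z,np.round(unframe(.462,.248,0,p)*1000,0)[:,:2].tolist(), "len",round(np.linalg.norm(p[0]-p[1])*1000))
E
python3 snap.py t39 top; python3 snap.py s39 side; python3 - <<'E'
from snap import *
m,im=load("t39"); crop(im[:,:,::-1],60,100,260,260,3.8,"pics/ct39.png")
E
```

```text
L 0.025 [[-35.0, -39.0], [30.0, -37.0]] len 66
L 0.044 [[-38.0, -37.0], [24.0, -35.0]] len 62
R 0.025 [[-39.0, 5.0], [25.0, 4.0]] len 63
R 0.044 [[-41.0, 4.0], [19.0, 3.0]] len 60
44.15 [0.4577 0.2466 0.213 ] [-3.14   0.     1.571] [-0.1  0.  -0.3] 0.998
44.2 [0.4576 0.2465 0.2128] [-3.140e+00  1.000e-03  1.571e+00] [ 0.2 -1.   0.5] 0.998
```

View pics/ct39.png

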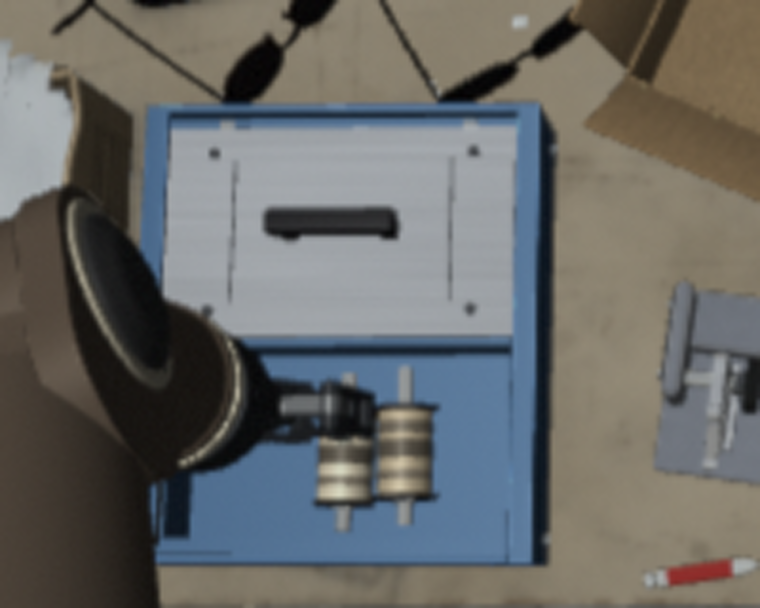

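Request:
step_arm(rows=[1.5,0,0,0,0,-0.14,1,3,0,0,0,0,-0.28,1,4.5,0,0,0,0,-0.42,1,6,0,0,0,0,-0.56,1,7.5,0,0,0,0,-0.7,1,9,0,0,0,0,-0.84,1,10.5,0,0,0,0,-0.98,1,12,0,0,0,0,-1.12,1,13.5,0,0,0,0,-1.26,1,14.9,0,0,0,0,-1.4,1])

```text
t: 45.2
tool_pos: [0.6075, 0.2465, 0.2122]
ee_rot: [3.14, 0.002, 0.166]
ft_force: [-0.6, -0.0, -0.2]
grip_width: 0.999
```

Request:
step_arm(rows=[0,0,-2,0,0,-0.12,1,0,0,-4,0,0,-0.171,1,0,0,-4,0,0,-0.171,1,0,0,-4,0,0,-0.171,1])

```text
t: 45.6
tool_pos: [0.6067, 0.246, 0.1729]
ee_rot: [3.14, 0.002, 0.002]
ft_force: [0.4, -0.1, 0.4]
grip_width: 1.002
```

```bash
python3 snap.py w40; python3 - <<'E'
from go import *
print(need((.607,.247,.0885),0,0))
E
```

```text
45.65 [0.6073 0.246  0.174 ] [3.141e+00 0.000e+00 2.000e-03] [0.7 0.1 0.1] 1.002
(array([-0.03,  0.1 , -8.55]), array([ 0.   , -0.   , -0.002]))
```

View pics/w40.png

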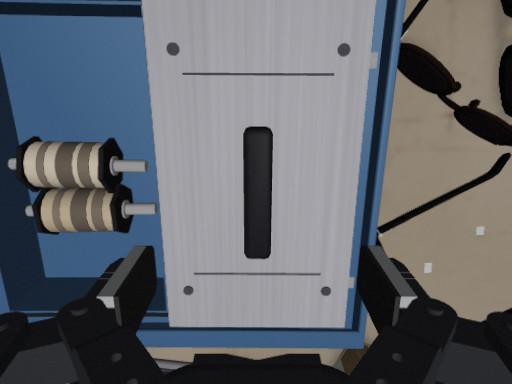

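Request:
step_arm(rows=[0,0.1,-3,0,0,0,1,0,0.1,-6,0,0,0,1,0,0.1,-7.8,0,0,0,1,0,0.1,-8.5,0,0,0,1,0,0.1,-8.5,0,0,0,1,0,0.1,-8.5,0,0,0,0,0,0.1,-8.5,0,0,0,0,0,0.1,-8.5,0,0,0,0,0,0.1,-8.5,0,0,0,0,0,0.1,-8.5,0,0,0,0], newtons=70)

```text
t: 46.65
tool_pos: [0.6077, 0.247, 0.0898]
ee_rot: [-3.141, -0.001, -0.001]
ft_force: [1.0, -0.9, -3.7]
grip_width: 0.194
```

Request:
step_arm(rows=[0,0,0,0,0,0,0,0,0,0.15,0,0,0,0,0,0,0.35,0,0,0,0,0,0,0.35,0,0,0,0,0,0,0.35,0,0,0,0])

```text
t: 47.15
tool_pos: [0.6072, 0.2468, 0.0922]
ee_rot: [3.141, 0.0, -0.001]
ft_force: [0.0, 0.5, -3.5]
grip_width: 0.191
```

```bash
python3 snap.py w41
```

```text
47.2 [0.6072 0.2468 0.0923] [ 3.141e+00  0.000e+00 -1.000e-03] [-0.2  0.7 -4.5] 0.192
```

View pics/w41.png

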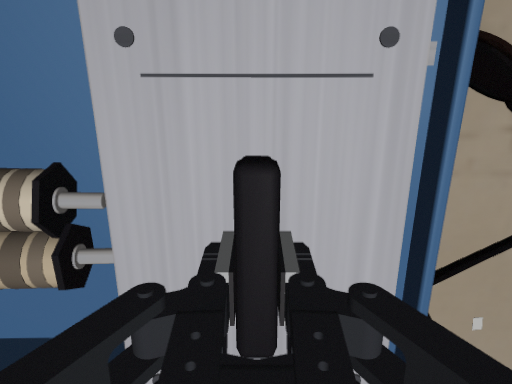

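Request:
step_arm(rows=[-0.7,0,0.05,0,0,0,0,-2,0,0.1,0,0,0,0,-3.5,0,0.1,0,0,0,0,-5,0,0.1,0,0,0,0,-6.5,0,0.1,0,0,0,0,-8,0,0.1,0,0,0,0,-9.5,0,0.1,0,0,0,0,-11,0,0.1,0,0,0,0,-12,0,0.1,0,0,0,0,-12,0,0.1,0,0,0,0])

```text
t: 48.2
tool_pos: [0.4858, 0.2471, 0.0935]
ee_rot: [-3.141, 0.001, -0.0]
ft_force: [0.2, 0.7, -3.1]
grip_width: 0.191
```

Request:
step_arm(rows=[-0.8,0,0,0,0,0,0,-1.6,0,0,0,0,0,0,-2.3,0,0,0,0,0,0,-2.4,0,0,0,0,0,0,-2.4,0,0,0,0,0,0])

```text
t: 48.7
tool_pos: [0.4633, 0.247, 0.0936]
ee_rot: [-3.141, -0.0, -0.001]
ft_force: [-0.3, 0.8, -2.5]
grip_width: 0.193
```

```bash
python3 snap.py w42
```

```text
48.75 [0.4636 0.247  0.0937] [-3.141e+00 -1.000e-03 -1.000e-03] [ 0.3  0.2 -3.3] 0.19
```

View pics/w42.png

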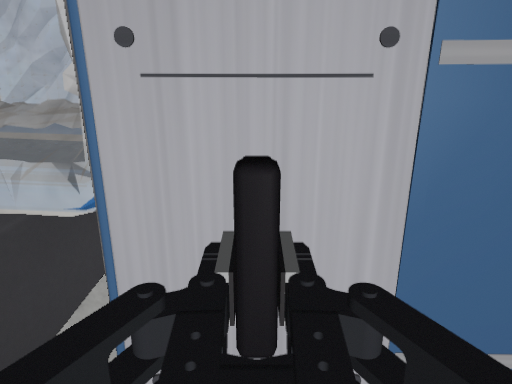

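Request:
step_arm(rows=[-0.05,0,-0.3,0,0,0,0,-0.05,0,-0.6,0,0,0,0,-0.05,0,-0.85,0,0,0,0,-0.05,0,-1,0,0,0,0,-0.05,0,-1,0,0,0,0])

```text
t: 49.25
tool_pos: [0.4629, 0.2467, 0.0837]
ee_rot: [-3.141, 0.0, -0.001]
ft_force: [-1.8, -0.2, 1.3]
grip_width: 0.195
```

Seated height is regained (0.0837, the same as at the first grasp, with no load). Releasing and rising.

Request:
step_arm(rows=[0,0,0,0,0,0,1,0,0,0,0,0,0,1,0,0,0,0,0,0,1,0,0,0,0,0,0,1,0,0,0,0,0,0,1,0,0,3,0,0,0,1,0,0,7,0,0,0,1,0,-2,12,0,0,0,1,0,-4,17,0,0,0,1,0,-4.5,23.5,0,0,0,1])

```text
t: 50.25
tool_pos: [0.4627, 0.2016, 0.2976]
ee_rot: [3.141, 0.001, -0.004]
ft_force: [0.7, 1.9, 0.1]
grip_width: 1.002
```

Request:
step_arm(rows=[0,0,0,0,0,0,1,0,0,0,0,0,0,1,0,0,0,0,0,0,1])

```text
t: 50.55
tool_pos: [0.4622, 0.2046, 0.2953]
ee_rot: [3.142, 0.001, -0.0]
ft_force: [-0.3, 0.2, -0.3]
grip_width: 1.0
```

```bash
python3 snap.py w43; python3 snap.py t43 top; python3 snap.py s43 side; python3 - <<'E'
from snap import *;from ov import draw
from go import *
m,im=load("w43"); draw(im,m,0,0,512,384,1.5,"pics/ow43.png",B=(.462,.248,0),Q=Q,knob=(1.6,1.6,.087))
m,im=load("t43"); crop(im[:,:,::-1],60,100,400,270,2.3,"pics/ct43.png")
E
```

```text
50.6 [0.4621 0.2045 0.295 ] [ 3.141e+00  1.000e-03 -0.000e+00] [-0.3 -0.4  0.1] 1.002
50.65 [0.4622 0.2044 0.295 ] [ 3.14e+00  1.00e-03 -1.00e-03] [-0.2 -0.3 -0.5] 1.002
50.7 [0.4624 0.2043 0.2951] [ 3.14e+00  1.00e-03 -1.00e-03] [-0.4  0.5  0.4] 0.999
```

View pics/ow43.png

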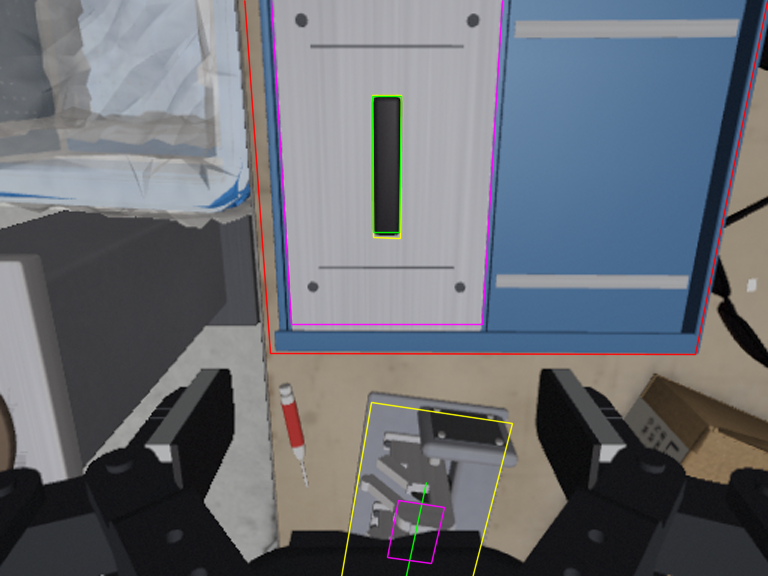

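View pics/ct43.png

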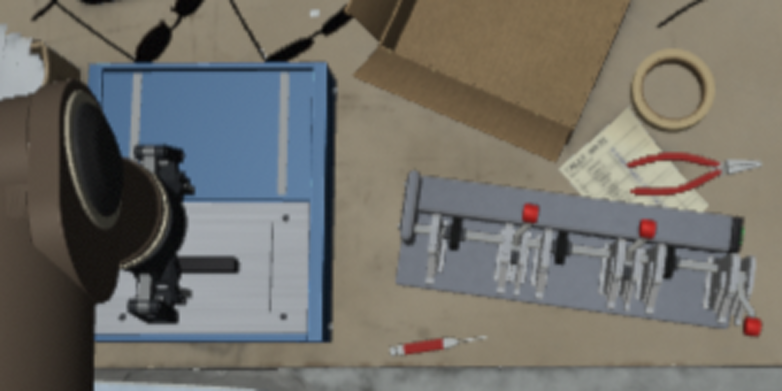

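View pics/s43.png

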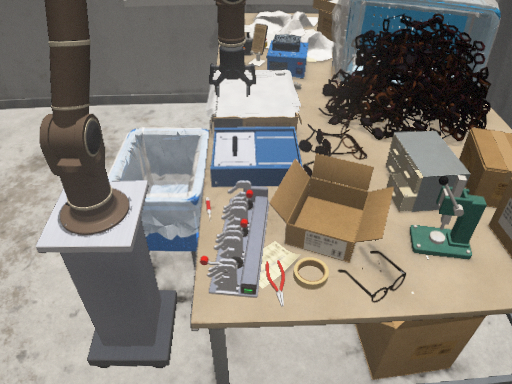

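Handle (388,167) matches the seated overlay, the hatch edges lie on the seat outline, stations 0 and 1 are empty, levers 0 and 1 are open, and the bystanders look unmoved. Nothing is touching the robot, so I'm handing in.

```bash
python3 -c "
from rig import manip
print(manip.job_done(), manip.sense()['t'])"
```

```text
the job is handed in; nothing more can be done
the job is handed in; nothing more can be done
```

The job is handed in at about 51 s: both worn rolls present, roll 0 and roll 1, are in the dust box and the hatch is back in its seat. Station 2 was empty at the start. I slid the hatch back, opened levers 0 and 1 fully, drew each roll out under a 30 N grip, laid it in the box, and closed the hatch.

**Last checks**
- **Hatch:** the handle lines up with its seated position in the wrist picture. It came down to the same height as at the first grasp (TCP z = 0.0837 m) with no load on the gripper.
- **Stations and bystanders:** stations 0 and 1 are empty with their levers open. The driver, pliers and tape look unmoved, judged by eye only.
- **Robot:** it was clear of everything, with forces near zero.

**What disagreed or went wrong on the way**
- **Levers:** both knobs slipped in the fingers, so the levers first stopped at about 1.4 and 1.5 rad. I pushed them the rest of the way with closed fingers. On lever 1 the fingers met the end stop with about 48 N along x (roughly 65 N in all) for a moment; the rules limit only the arm and the gripper's body to 40 N.
- **Roll 0:** I laid it at y = +47 mm in the box, but the next picture showed it near +5 mm, beside the other roll. It was probably the announced knock. Both rolls still lay flat, well inside the limits, at about y = -38 and +5 mm.
- **Not checked:** I could not see the rolls again once the hatch was closed.

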